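Cull the wrong-size bottles, then draw the magazine follower to its index and hold

ROBOT

A 7-joint arm with a two-finger parallel gripper is mounted at the origin on a cart in front of the work surface, level with it; the furniture and walls round the work are solid. World frame = base frame: x ahead of the robot, y to its left, z up, the work surface at z = 0. Lengths are in mm, angles in rad, forces in N, time in s.
With the tool pointing down it reaches from about 400 to 875 mm from the base axis. Payload 4.4 kg.
Tool frame: the origin (TCP) lies at the very end of the fingers, on their centre line; the grasp point (between the pads) lies 19 mm behind it; z points along the fingers, x is the direction in which the jaws open and shut, and the axes are right-handed (so a half turn about z gives the same grasp; the last joint's range is limited). The gripper opens to 85 mm and grips with 20 to 120 N. Pads are 22 mm wide; open, the fingers measure 114 mm over their backs; the gripper's body (76 mm by 85 mm) begins 54 mm behind the grasp point. The pads swing forward as they close: fully open they stand 13 mm farther back than shut.
Start: joints at [1.227, 0.628, 0.038, 1.517, -0.027, 0.996, -0.02], TCP at [178.285, -625.086, 200.813] pointing down, gripper open.
Joint ranges: [-3.06, 3.06], [-0.37, 2.12], [-1.25, 1.32], [0.18, 2.47], [-1.1, 4.24], [0.23, 1.98], [-2.94, 2.94]. Speed limits (rad/s): [2.57, 2.57, 3.14, 3.14, 3.14, 3.14, 3.14].

INTERFACE

Orientations are given as [roll, pitch, yaw] about the fixed x, y, z axes, in that order (R = Rz(yaw) Ry(pitch) Rx(roll)).
In Python, from cell import * gives the robot as it stands. The module is installed in compiled form; this text tells all that it offers.
- The arm moves only by the tool play_rows, never from a script. Its argument "targets" is a list of rows, each an object with "slide": the shift along the tool's x, y, z in mm, a list of three; "turn": the turn, a rotation vector about the tool's x, y, z in degrees, a list of three; "hand": the finger opening in mm, from 0 to 85.4. A call has 1 to 5 rows; each row shifts and turns the commanded pose from where the row before left it, along the tool's axes as they then stand; what a row does not reach is not made up. A row lasts 1/8 s, in which the tool goes at most 62.5 mm and 10.7 degrees, less where a joint would pass 70% of its speed; a pose out of reach is approached as far as the arm can. A call is refused whole if a number of a shift passes 62.5 or a number of a turn 10.7, either way. A call with a gripper value outside its range is refused whole. The fingers move at their own pace and stop on an object; the grip force is fixed at half the most. Time passes only in rows, so rows that do not move let the fingers close. It gives the time, the measured TCP pose, the force and the opening at its end, in the units of the state.
- read_state(): the state, without advancing time (a new reading comes with each control period).
- get_image(name): name is "scene" or "top" or "wrist"; returns (picture, depth): 400x640x3 uint8, blue, green, red; 400x640 float32, mm along the optical axis (not along the pixel's ray), 0 where there is no reading.
- calibration(name): a dict with "K" (3x3 intrinsics, pixels), "D" ([k1, k2, p1, p2, k3] as OpenCV has them; the pictures are not rectified), "R" (3x3) and "t" (3): a world point X has camera coordinates R X + t. Camera axes: x right, y down, z forward; pixel columns grow to the right and rows downward; lengths in mm; the calibration is good to about 2 mm. A picture is of the moment at which its call begins: read the wrist's pose just before it. calibration takes no time and is no camera call; for the wrist camera it gives the pose at the moment of the call.
- finish_job(): hands the job in, once; it reports no verdict.
The state is a dict: "clock": time; "qpos": joint angles; "qd": joint speeds; "tau": joint torques, N m; "eef_pos": TCP position; "tool_rot": TCP orientation; "force": force on the tool from outside, world axes, zero at the start; "torque": the same for the moment, N m; "width": finger opening in mm.
Only numpy, scipy, OpenCV 4.12 (cv2) and the standard library are available. Lean on these libraries where they do the work, as an engineer would, in place of code of your own. Each camera call takes 0.05 s, during which the arm holds its last target.

TASK

The sample bottles on the steel tray are about to go into the feed magazine, which takes only one size: pick out the short bottle and the tall bottle and stand both upright in the empty white tub, leaving the four equal bottles standing where they are and the other loose things on the bench undisturbed. Then pull the magazine's spring-loaded follower back by its upright black grip until its pointer lines up with the index blade clamped to the side rail, and keep it there so that a colleague can load the row: the job finishes with the gripper still holding the follower at the index, because it springs back as soon as it is let go.

Things in the scene. Friction and masses are not known exactly. Their poses are not given: they have to be found in the camera images.
- bottle_a: white plastic sample bottle with white screw cap, upright, 36 mm diameter, 70 mm tall overall (cap included): one of the four right ones. Body sides straight from 4 to 45 mm up, cap 24 mm wide. Origin: centre of its underside, z up; loose, about 60 g
- bottle_b: white plastic sample bottle with white screw cap, upright, 36 mm diameter, 70 mm tall overall (cap included): one of the four right ones. Body sides straight from 4 to 45 mm up, cap 24 mm wide. Origin: centre of its underside, z up; loose, about 60 g
- bottle_c: white plastic sample bottle with white screw cap, upright, 36 mm diameter, 70 mm tall overall (cap included): one of the four right ones. Body sides straight from 4 to 45 mm up, cap 24 mm wide. Origin: centre of its underside, z up; loose, about 60 g
- bottle_d: white plastic sample bottle with white screw cap, upright, 36 mm diameter, 70 mm tall overall (cap included): one of the four right ones. Body sides straight from 4 to 45 mm up, cap 24 mm wide. Origin: centre of its underside, z up; loose, about 60 g
- bottle_short: the short bottle: same make, white cap, 31 mm diameter, 58 mm tall, body sides straight from 4 to 37 mm up, cap 20 mm wide. Origin: centre of its underside, z up; loose, about 60 g
- bottle_tall: the tall bottle: same make, white cap, 38 mm diameter, 82 mm tall, body sides straight from 4 to 54 mm up, cap 25 mm wide. Origin: centre of its underside, z up; loose, about 60 g
- tray: fixed shallow steel tray, 164 mm (own x) by 230 mm (own y), rim 10 mm high, floor 3 mm thick. The six bottles stand in it in two rows along own y: at own x -33 and +33 mm and own y -66, 0 and +66 mm, in any order, a few mm off. Origin: centre of its underside
- tub: fixed empty white plastic tub for the culled bottles, outside 166 mm (own x) by 112 mm (own y), walls 4 mm thick and 26 mm high, floor 3 mm thick; there is room for the two bottles side by side along own x. Origin: centre of its underside
- magazine: fixed bottle magazine: aluminium base plate 272 mm (own x) by 104 mm (own y), a straight channel along own x between steel guide rails whose tops are 52 mm above the bench, a closed gate 58 mm high at the +x end. Origin: centre of its underside. The follower slides along own x
- follower: white spring follower in the channel with an upright black grip, 12 mm thick (own x), 32 mm wide (own y), 63 to 103 mm above the bench; the rest of the magazine is lower. Slides along the magazine's x only: pulled to own -x (roughly towards the robot), at most 100 mm; the spring pulls back with 8 N at rest to 12 N fully out. Origin: under the grip's middle, 18 mm above the bench; axes as the magazine's
- follower_grip (a point): middle of the gripping part of the black grip, 85 mm above the bench; axes as the magazine's
- follower_pointer (a point): tip of the thin steel pointer that sticks out of the follower over the rail on the +y side (the robot's left), 55 mm above the bench; at the same own x as the middle of the grip
- index_mark (a point): the index line: the 2 mm thick upright dark-steel blade, its top 61 mm above the bench, on the clamp screwed to the +y rail; 58 to 80 mm behind (own -x of) the pointer at rest; axes as the magazine's. Fixed. The pointer ends 1 mm short of the blade and passes it freely: there is no stop at the index
- beaker_100: small clear beaker, 55 mm diameter, 71 mm tall, loose bystander. Origin: centre of its underside
- petri_dish_a: closed petri dish, 58 mm diameter, 15 mm high, loose bystander. Origin: centre of its underside
Mind the look-alikes: they are no part of the job. What is shaped like the bottle_a but yellow is not meant. What is shaped like the bottle_short but pink is not meant.

How it is judged (in metres and radians):
On the way, in this order (a step that is already met when the one before it is completed fails the run):
1. the short and the tall bottle stand upright in the tub, let go (x of bottle_short in the frame of tub between -0.068 and 0.068 m and y of bottle_short in the frame of tub between -0.042 and 0.042 m and z of each of bottle_short, bottle_tall in the frame of tub below 0.01 m and angle between each of bottle_short, bottle_tall's own z axis and vertical below 0.15 rad and x of bottle_tall in the frame of tub between -0.068 and 0.068 m and y of bottle_tall in the frame of tub between -0.042 and 0.042 m and contact force between the fingers and bottle_short below 0.1 N and contact force between the fingers and bottle_tall below 0.1 N), for 0.2 s.
2. the follower is pulled back to the index and held there by the gripper (x of follower_pointer in the frame of index_mark between -0.004 and 0.004 m and contact force between the fingers and follower above 4 N), for 0.5 s.
At the end, for the whole second after the job is handed in: Finished holding: the fingers bear on the follower (over 4 N) and hold it still with its pointer within 4 mm of the index along the rail; the short and the tall bottle stand upright on the floor of the tub; the four equal bottles stand upright on the tray within 30 mm of where they were (all of step 2 and linear speed of follower below 0.02 m/s and x of bottle_short in the frame of tub between -0.068 and 0.068 m and y of bottle_short in the frame of tub between -0.042 and 0.042 m and z of each of bottle_short, bottle_tall in the frame of tub below 0.01 m and angle between each of bottle_short, bottle_tall, bottle_a, bottle_b, bottle_c, bottle_d's own z axis and vertical below 0.15 rad and x of bottle_tall in the frame of tub between -0.068 and 0.068 m and y of bottle_tall in the frame of tub between -0.042 and 0.042 m and distance of each of bottle_a, bottle_b, bottle_c, bottle_d from where it was at the start of the episode below 0.03 m); the arm keeps its last pose, push and grip.
It fails at once if one of the four right bottles is knocked over or carried off (distance of any of bottle_a, bottle_b, bottle_c, bottle_d from where it was at the start of the episode above 0.04 m or angle between any of bottle_a, bottle_b, bottle_c, bottle_d's own z axis and vertical above 0.6 rad).
It fails at once if a loose bystander is disturbed (distance of any of beaker_100, petri_dish_a from where it was at the start of the episode above 0.03 m).
It also fails if it takes over 64 s, if anything falls off the work surface, if the arm or the gripper's body presses on something with over 40 N, if the wrist force passes 120 N, or if a joint passes its speed limit or range.

## Working session

There is one attempt and no reset: what is moved stays moved. The work goes in short steps, Python scripts to look and compute and a tool call to move; the robot and the scene stay as the last step left them, time stands still between calls to the robot, and variables do not carry over. Pictures are saved under pics/ and viewed, and the job is handed in when it is done.

Besides the shell and the picture viewer there is one more tool, called after "Emit:" as name(argument=value, ...) on one line, values as JSON. play_rows: Moves the arm, as the interface text tells. Its arguments: {"type":"object","properties":{"targets":{"type":"array"}},"required":["targets"]}

```bash
mkdir -p pics
python3 - <<'E'
from cell import *
import cv2,numpy as np
print(read_state())
for n in ("scene","top"):
    im,d=get_image(n); cv2.imwrite(f"pics/{n}0.png",im); np.save(f"pics/{n}0d.npy",d); np.save(f"pics/{n}0.npy",im)
    c=calibration(n); print(n,c)
E
```

```text
{'clock': 0.0, 'qpos': array([ 1.22719999,  0.62935875,  0.03842051,  1.51838075, -0.02699424,
        0.99626441, -0.0200085 ]), 'qd': array([ 0.0005824 ,  0.00087402,  0.00133186, -0.00064382, -0.00119608,
       -0.00066204, -0.00233826]), 'tau': array([ 2.62693648e-04, -5.63400471e+01,  1.22667052e+00, -1.93443525e+01,
        1.11372652e-02,  1.05455230e-02, -1.52265869e-06]), 'eef_pos': array([ 178.10523388, -624.41575524,  199.87647431]), 'tool_rot': array([ 3.14157466e+00,  1.89378985e-03, -1.29298831e+00]), 'force': array([0.08859797, 0.25058559, 0.57480896]), 'torque': array([-0.02593624,  0.0022364 ,  0.02767227]), 'width': 85.35964403539572}
scene {'K': array([[448.82625088,   0.        , 317.89792419],
       [  0.        , 448.82625088, 197.84368266],
       [  0.        ,   0.        ,   1.        ]]), 'D': array([-0.09282002,  0.        ,  0.        ,  0.        ,  0.        ]), 'R': array([[-0.88396735, -0.46715563, -0.0191663 ],
       [-0.26734349,  0.53865667, -0.79898464],
       [ 0.38357423, -0.70115234, -0.60104593]]), 't': array([ 490.27189097,  169.02004718, 1076.94319243])}
top {'K': array([[397.9844977 ,   0.        , 320.85573588],
       [  0.        , 397.9844977 , 195.67579314],
       [  0.        ,   0.        ,   1.        ]]), 'D': array([0.00581139, 0.        , 0.        , 0.        , 0.        ]), 'R': array([[ 0.01292587, -0.99989783, -0.00610265],
       [-0.97544952, -0.01126751, -0.21993472],
       [ 0.21984349,  0.00879567, -0.9754955 ]]), 't': array([  83.415341  ,  537.37205543, 1110.45439   ])}
```

View pics/scene0.png

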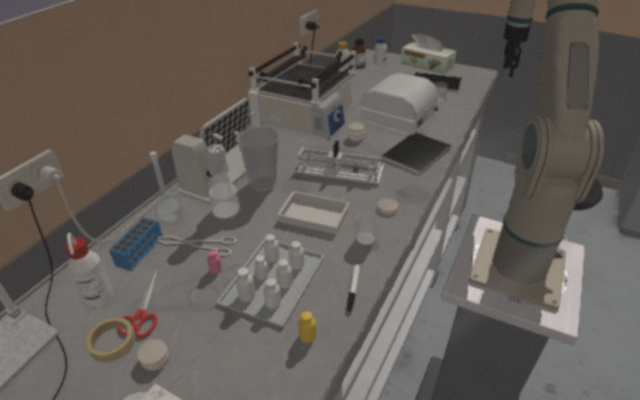

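View pics/top0.png

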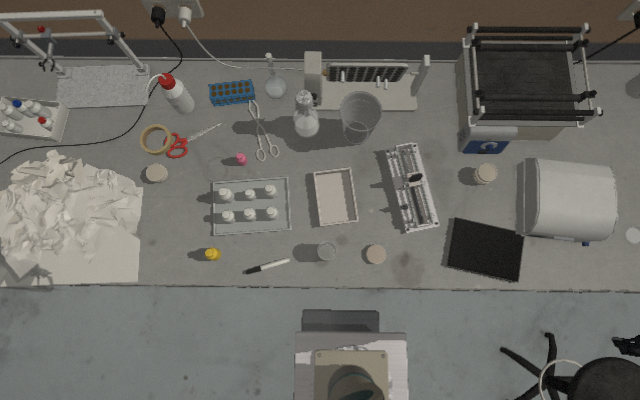

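The top view shows the tray (~250,205), the tub (~335,197) and the magazine (~410,188, grip at 415,177). The beaker (326,252), petri dish (375,253) and large glassware (360,118) are nearby.

```bash
cat > h.py <<'E'
import numpy as np,cv2
from cell import *
def cloud(d,c):
    h,w=d.shape
    u,v=np.meshgrid(np.arange(w),np.arange(h))
    p=cv2.undistortPoints(np.stack([u,v],-1).reshape(-1,1,2).astype(np.float64),c['K'],np.array(c['D'])).reshape(h,w,2)
    X=np.dstack([p[...,0]*d,p[...,1]*d,d]).astype(float)
    return (X-c['t'])@c['R']   # R^T (X-t)
def ray(px,c,z):
    p=cv2.undistortPoints(np.array(px,float).reshape(-1,1,2),c['K'],np.array(c['D'])).reshape(-1,2)
    r=np.c_[p,np.ones(len(p))]@c['R']; o=-c['R'].T@c['t']
    s=(z-o[2])/r[:,2]; return o+r*s[:,None]
E
python3 - <<'E'
from h import *
im=np.load('pics/top0.npy');d=np.load('pics/top0d.npy');c=calibration('top')
P=cloud(d,c);np.save('pics/topP.npy',P)
print('table z',np.median(P[200:240,300:310,2]))
for (u,v) in [(225,193),(250,193),(270,188),(227,215),(249,213),(271,211)]:
    w=P[v-9:v+9,u-9:u+9].reshape(-1,3); zt=np.percentile(w[:,2],95)
    print((u,v),'ztop',np.round(np.sort(w[:,2])[-12::3],1), w[w[:,2]>zt-8].mean(0).round(1))
cv2.imwrite('pics/a.png',cv2.resize(im[155:275,200:300],None,fx=6,fy=5,interpolation=cv2.INTER_CUBIC))
cv2.imwrite('pics/b.png',cv2.resize(im[130:270,300:450],None,fx=5,fy=4,interpolation=cv2.INTER_CUBIC))
E
```

```text
table z -0.9120483605104871
(225, 193) ztop [84.9 85.7 86.1 86.6] [535.9 370.5 102.8]
(250, 193) ztop [  61.2   62.    62.6 1201.9] [523.6 287.9 149.4]
(270, 188) ztop [72.8 73.  73.6 74.3] [556.3 244.4  71.2]
(227, 215) ztop [72.4 72.7 73.5 74. ] [476.1 365.   70.7]
(249, 213) ztop [73.4 73.6 74.9 76. ] [479.5 298.7  95.4]
(271, 211) ztop [73.1 74.  74.3 75.2] [484.3 234.6  92.5]
```

View pics/a.png

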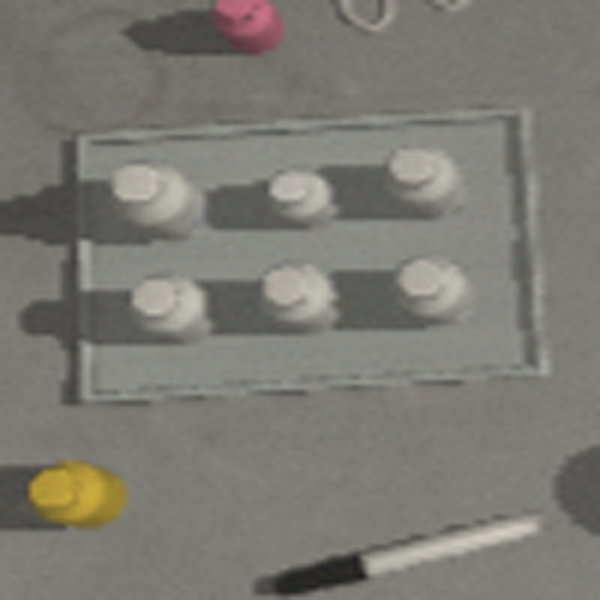

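View pics/b.png

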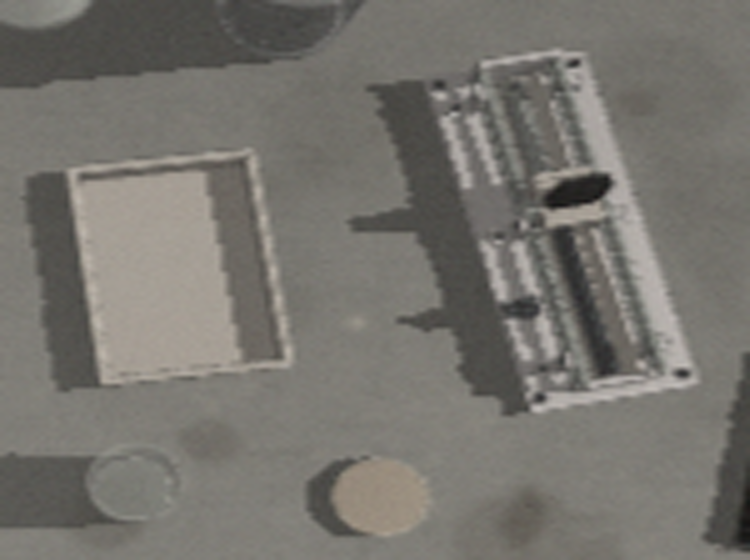

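Back row, from left: tall (px ~223,192), short (~248,193) and a right bottle. The front row is all right bottles. Now exact positions.

Run:
```python
from h import *
im=np.load('pics/top0.npy');P=np.load('pics/topP.npy');c=calibration('top')
g=im.max(2).astype(int)
for n,(u0,v0),z in [('tall',(223,192),85),('short',(248,192.5),61),('r1',(269,189),73),('r2',(226,215),73),('r3',(248,212.5),73),('r4',(270,211),73)]:
    u0,v0=int(u0),int(v0)
    m=np.zeros(g.shape,np.uint8); 
    zz=P[...,2]; m[(zz>z-9)&(zz<z+6)]=1
    w=np.zeros_like(m); w[v0-8:v0+9,u0-8:u0+9]=1; m&=w
    k,l,s,ce=cv2.connectedComponentsWithStats(m)
    i=1+np.argmax(s[1:,4]); vs,us=np.where(l==i)
    Q=P[vs,us]
    print(n,s[i,4],'depth ctr',np.median(Q,0).round(1),((Q.max(0)+Q.min(0))/2).round(1),'ray',ray([ce[i]],c,z-2)[0].round(1), 'brightpx', ray([(u0,v0)],c,z)[0].round(1))
# tub: rim mask
z=P[...,2]; m=((z>18)&(z<32)).astype(np.uint8); w=np.zeros_like(m); w[160:235,305:368]=1; m&=w
print('tubpix',m.sum()); vs,us=np.where(m); r=cv2.minAreaRect(P[vs,us][:,:2].astype(np.float32)); print('tub',r)
w[:]=0;w[155:240,200:300]=1
m=((z>6)&(z<13)).astype(np.uint8)&w; vs,us=np.where(m); r=cv2.minAreaRect(P[vs,us][:,:2].astype(np.float32)); print('tray',r)
w[:]=0;w[135:240,375:450]=1
m=((z>4)&(z<70)).astype(np.uint8)&w; vs,us=np.where(m); r=cv2.minAreaRect(P[vs,us][:,:2].astype(np.float32)); print('mag',r)
m=((z>90)&(z<115)).astype(np.uint8)&w; vs,us=np.where(m); Q=P[vs,us];print('grip',len(Q),cv2.minAreaRect(Q[:,:2].astype(np.float32)),Q.mean(0))
# bystander heights near, e.g. what is tall
for (u,v) in [(360,118),(306,120),(326,245),(375,253),(268,60),(241,158)]:
    q=P[v-12:v+12,u-12:u+12].reshape(-1,3); q=q[q[:,2]<400];print((u,v),q[:,2].max().round(),np.median(q,0).round())
```

```text
tall 56 depth ctr [541.2 375.8  82.8] [540.4 376.4  81.7] ray [540.5 375.6  83. ] brightpx [538.3 372.3  85. ]
short 35 depth ctr [544.6 305.6  59.3] [544.2 305.5  58.9] ray [544.6 305.8  59. ] brightpx [544.7 304.9  61. ]
r1 46 depth ctr [556.  244.7  71.6] [556.8 244.   69.9] ray [556.2 244.2  71. ] brightpx [551.6 241.6  73. ]
r2 50 depth ctr [476.3 365.5  71.3] [475.8 365.   69.5] ray [476. 365.  71.] brightpx [473.2 362.3  73. ]
r3 49 depth ctr [483.  302.8  71.6] [484.4 303.9  70.2] ray [483.6 303.2  71. ] brightpx [482.7 299.4  73. ]
r4 51 depth ctr [488.9 237.1  71.2] [488.7 238.   71.1] ray [488.3 237.6  71. ] brightpx [486.4 236.   73. ]
tubpix 418
tub ((544.6843872070312, 48.35889434814453), (172.1201629638672, 117.76087188720703), 8.15595817565918)
tray ((552.0868530273438, 321.12518310546875), (258.962158203125, 260.4159240722656), 5.113394260406494)
mag ((585.6722412109375, -191.46859741210938), (227.1748809814453, 324.12823486328125), 87.17977142333984)
grip 53 ((589.2098388671875, -182.54843139648438), (12.035392761230469, 31.24370002746582), 11.68174934387207) [ 588.64669803 -182.17480454  100.15439953]
(360, 118) 169.0 [796. -29.  43.]
(306, 120) 185.0 [759. 138.  75.]
(326, 245) 73.0 [398.  76.   0.]
(375, 253) 19.0 [376. -72.  10.]
(268, 60) 217.0 [1008.  261.   14.]
(241, 158) 59.0 [663. 341.  -1.]
```

```bash
cat >> h.py <<'E'
def plan(goal,yawdeg,n,start=None):
    """rows (world line, even turn), in calls of 5, vertical tool"""
    s=read_state(); p=np.array(s['eef_pos']); y0=np.degrees(s['tool_rot'][2])
    if start is not None: p=np.array(start[:3],float); y0=start[3]
    d=np.array(goal,float)-p; dy=(yawdeg-y0+180)%360-180
    print('from',p.round(1),round(y0,1),'d',d.round(1),'dyaw',round(dy,1),'width',round(s['width'],1))
    for i in range(n):
        a=np.radians(y0+dy*i/n); v=d/n
        print([round(v[0]*np.cos(a)+v[1]*np.sin(a),1),round(v[0]*np.sin(a)-v[1]*np.cos(a),1),round(-v[2],1)],'tz',round(-dy/n,2), '|' if i%5==4 else '')
E
python3 -c "
from h import *
plan([480,-60,200],-14,10)
plan([541,376,180],45,10,[480,-60,200,-14])"
```

```text
from [ 178.1 -624.5  200. ] -74.1 d [301.9 564.5   0. ] dyaw 60.1 width 85.4
[np.float64(-46.0), np.float64(-44.5), np.float64(-0.0)] tz -6.01 
[np.float64(-41.1), np.float64(-49.1), np.float64(-0.0)] tz -6.01 
[np.float64(-35.7), np.float64(-53.1), np.float64(-0.0)] tz -6.01 
[np.float64(-30.0), np.float64(-56.6), np.float64(-0.0)] tz -6.01 
[np.float64(-23.9), np.float64(-59.4), np.float64(-0.0)] tz -6.01 |
[np.float64(-17.5), np.float64(-61.6), np.float64(-0.0)] tz -6.01 
[np.float64(-11.0), np.float64(-63.1), np.float64(-0.0)] tz -6.01 
[np.float64(-4.3), np.float64(-63.9), np.float64(-0.0)] tz -6.01 
[np.float64(2.4), np.float64(-64.0), np.float64(-0.0)] tz -6.01 
[np.float64(9.0), np.float64(-63.4), np.float64(-0.0)] tz -6.01 |
from [480. -60. 200.] -14 d [ 61. 436. -20.] dyaw 59 width 85.4
[np.float64(-4.6), np.float64(-43.8), np.float64(2.0)] tz -5.9 
[np.float64(-0.1), np.float64(-44.0), np.float64(2.0)] tz -5.9 
[np.float64(4.4), np.float64(-43.8), np.float64(2.0)] tz -5.9 
[np.float64(8.9), np.float64(-43.1), np.float64(2.0)] tz -5.9 
[np.float64(13.3), np.float64(-42.0), np.float64(2.0)] tz -5.9 |
[np.float64(17.5), np.float64(-40.4), np.float64(2.0)] tz -5.9 
[np.float64(21.6), np.float64(-38.4), np.float64(2.0)] tz -5.9 
[np.float64(25.4), np.float64(-35.9), np.float64(2.0)] tz -5.9 
[np.float64(29.0), np.float64(-33.1), np.float64(2.0)] tz -5.9 
[np.float64(32.2), np.float64(-30.0), np.float64(2.0)] tz -5.9 |
```

Emit:
play_rows(targets=[{"slide": [-46,-44,0],"turn": [0,0,-6],"hand": 60},{"slide": [-41,-48,0],"turn": [0,0,-6],"hand": 60},{"slide": [-36,-50,0],"turn": [0,0,-6],"hand": 60},{"slide": [-30,-53,0],"turn": [0,0,-6],"hand": 60},{"slide": [-24,-54,0],"turn": [0,0,-6],"hand": 60}])

```text
clock: 0.72
eef_pos: [317.6, -349.6, 200.7]
tool_rot: [-3.141, 0.0, -0.766]
force: [2.0, -0.4, -0.9]
width: 60.1
```

```bash
python3 -c "
from h import *
plan([480,-60,200],-14,7)"
```

```text
from [ 317.6 -349.6  200.7] -43.9 d [162.4 289.6  -0.7] dyaw 29.9 width 60.1
[np.float64(-12.0), np.float64(-45.9), np.float64(0.1)] tz -4.27 
[np.float64(-8.5), np.float64(-46.7), np.float64(0.1)] tz -4.27 
[np.float64(-5.0), np.float64(-47.2), np.float64(0.1)] tz -4.27 
[np.float64(-1.5), np.float64(-47.4), np.float64(0.1)] tz -4.27 
[np.float64(2.0), np.float64(-47.4), np.float64(0.1)] tz -4.27 |
[np.float64(5.6), np.float64(-47.1), np.float64(0.1)] tz -4.27 
[np.float64(9.1), np.float64(-46.6), np.float64(0.1)] tz -4.27
```

Emit:
play_rows(targets=[{"slide": [-12,-55,0],"turn": [0,0,-6],"hand": 60},{"slide": [-8,-58,0],"turn": [0,0,-6],"hand": 60},{"slide": [-2,-58,0],"turn": [0,0,-6],"hand": 60},{"slide": [4,-58,0],"turn": [0,0,-6],"hand": 60},{"slide": [10,-58,0],"turn": [0,0,-6],"hand": 60}])

```text
clock: 1.35
eef_pos: [464.2, -100.1, 200.7]
tool_rot: [3.141, 0.0, -0.243]
force: [1.1, -0.5, -0.5]
width: 59.8
```

```bash
python3 -c "
from h import *
plan([541,376,150],45,10)"
```

```text
from [ 464.2 -100.1  200.7] -13.9 d [ 76.8 476.1 -50.7] dyaw 58.9 width 59.8
[np.float64(-4.0), np.float64(-48.1), np.float64(5.1)] tz -5.89 
[np.float64(1.0), np.float64(-48.2), np.float64(5.1)] tz -5.89 
[np.float64(5.9), np.float64(-47.9), np.float64(5.1)] tz -5.89 
[np.float64(10.8), np.float64(-47.0), np.float64(5.1)] tz -5.89 
[np.float64(15.6), np.float64(-45.6), np.float64(5.1)] tz -5.89 |
[np.float64(20.2), np.float64(-43.8), np.float64(5.1)] tz -5.89 
[np.float64(24.6), np.float64(-41.5), np.float64(5.1)] tz -5.89 
[np.float64(28.7), np.float64(-38.8), np.float64(5.1)] tz -5.89 
[np.float64(32.5), np.float64(-35.6), np.float64(5.1)] tz -5.89 
[np.float64(36.0), np.float64(-32.1), np.float64(5.1)] tz -5.89 |
```

Emit:
play_rows(targets=[{"slide": [-4,-48,5],"turn": [0,0,-5.9],"hand": 58},{"slide": [1,-48,5],"turn": [0,0,-5.9],"hand": 58},{"slide": [6,-48,5],"turn": [0,0,-5.9],"hand": 58},{"slide": [11,-47,5],"turn": [0,0,-5.9],"hand": 58},{"slide": [16,-46,5],"turn": [0,0,-5.9],"hand": 58}])

```text
clock: 1.98
eef_pos: [503.3, 137.8, 175.4]
tool_rot: [3.141, 0.0, 0.272]
force: [1.2, -1.0, 0.1]
width: 58.2
```

Emit:
play_rows(targets=[{"slide": [20,-44,5],"turn": [0,0,-5.9],"hand": 58},{"slide": [25,-41,5],"turn": [0,0,-5.9],"hand": 58},{"slide": [29,-39,5],"turn": [0,0,-5.9],"hand": 58},{"slide": [32,-36,5],"turn": [0,0,-5.9],"hand": 58},{"slide": [36,-32,5],"turn": [0,0,-5.9],"hand": 58}])

```text
clock: 2.6
eef_pos: [542.2, 375.9, 150.2]
tool_rot: [3.141, 0.001, 0.787]
force: [0.4, 1.1, -0.0]
width: 58.5
```

Run:
```python
from h import *
plan([541,376,140],45,1)
im,d=get_image('wrist'); cv2.imwrite('pics/w1.png',im)
```

```text
from [542.2 375.9 150.2] 45.1 d [ -1.2   0.1 -10.2] dyaw -0.1 width 58.5
[np.float64(-0.8), np.float64(-1.0), np.float64(10.2)] tz 0.09
```

View pics/w1.png

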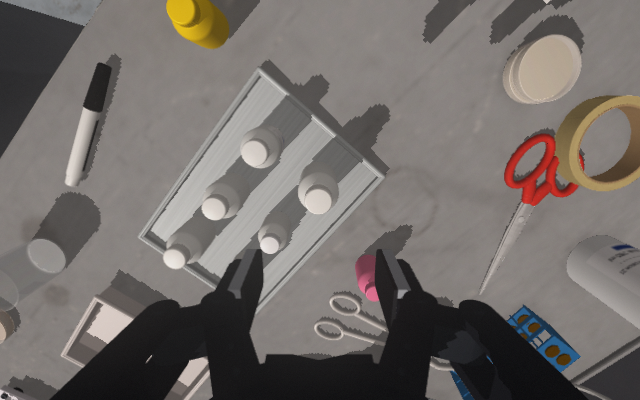

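Run:
```python
from h import *
c=calibration('wrist'); print('cam at',(-c['R'].T@c['t']).round(0))
rv=cv2.Rodrigues(c['R'])[0]
print(cv2.projectPoints(np.array([[540.5,375.7,85],[544.6,305.7,61],[542,376,150.]]),rv,c['t'],c['K'],np.array(c['D']))[0])
print(ray([(318,199)],c,85),ray([(270,240)],c,61))
```

```text
cam at [483. 441. 323.]
[[[309.32919102 209.74534196]]

 [[261.31419208 252.14141703]]

 [[308.84363477 246.25603116]]]
[[538.84539447 387.40908134  85.        ]] [[541.73264426 321.08751394  61.        ]]
```

Run:
```python
from h import *
for k in range(2):
    s=read_state();c=calibration('wrist');im,d=get_image('wrist');c2=calibration('wrist')
    print(s['clock'],s['eef_pos'].round(2),s['tool_rot'],np.abs(c['R']-c2['R']).max(),(c['t']-c2['t']))
cv2.imwrite('pics/w2.png',im);np.save('pics/w2d.npy',d);np.save('pics/w2.npy',im)
print(c)
P=cloud(d,c2)
for n,(u,v),z in [('tall',(318,199),85),('short',(270,240),61)]:
    q=P[v-14:v+15,u-14:u+15].reshape(-1,3); q=q[np.abs(q[:,2]-np.percentile(q[:,2],97))<6]; print(n,q.mean(0),len(q))
print('table',np.median(P[60:120,420:480,2]))
im,d=get_image('top'); cv2.imwrite('pics/top1.png',im)
```

```text
2.65 [540.81 384.65 149.72] [-3.13525333 -0.00505388  0.79597904] 0.0036016878000912633 [-2.61895691 -0.60078657 -2.05739561]
2.7 [540.05 381.56 149.75] [-3.13627655e+00 -2.23126730e-03  7.91499740e-01] 0.004493261093588441 [-2.26179666  1.40982934 -0.99725087]
{'K': array([[304.48778538,   0.        , 318.67518395],
       [  0.        , 304.48778538, 199.52531163],
       [  0.        ,   0.        ,   1.        ]]), 'D': array([-0.02863741,  0.        ,  0.        ,  0.        ,  0.        ]), 'R': array([[ 0.70264689,  0.71153575,  0.00205336],
       [ 0.67601225, -0.66846207,  0.31010626],
       [ 0.22202429, -0.2165071 , -0.95069968]]), 't': array([-652.10503765, -133.6957821 ,  294.70970531])}
tall [540.56489492 375.20369774  84.06806949] 446
short [513.10661581 364.79617645 189.61258485] 34
table -0.9630568036421643
```

View pics/w2.png

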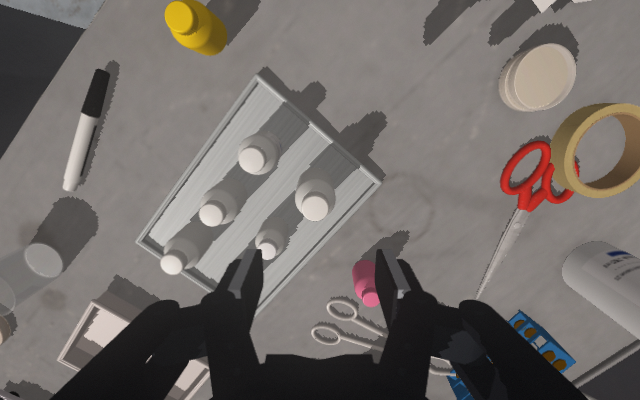

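View pics/top1.png

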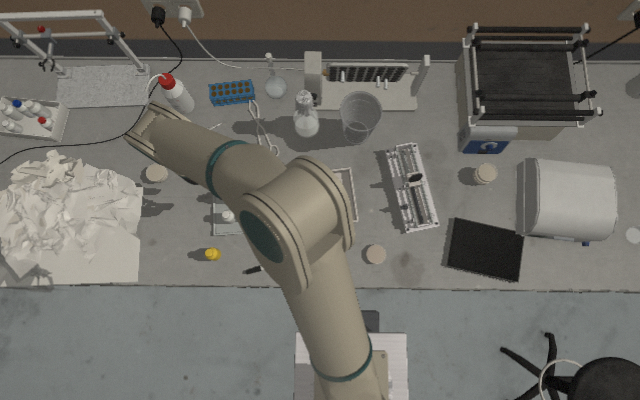

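Emit:
play_rows(targets=[{"slide": [-1.4,-0.7,0],"turn": [0,0,0],"hand": 52},{"slide": [0,0,20],"turn": [0,0,0],"hand": 52},{"slide": [0,0,20],"turn": [0,0,0],"hand": 52},{"slide": [0,0,10],"turn": [0,0,0],"hand": 52},{"slide": [0,0,0],"turn": [0,0,0],"hand": 52}])

```text
clock: 3.42
eef_pos: [540.1, 373.6, 99.3]
tool_rot: [-3.141, 0.002, 0.784]
force: [0.2, 0.7, 0.5]
width: 51.9
```

Run:
```python
from h import *
plan([540.6,375.4,23],45,1)
```

```text
from [540.1 373.6  99.3] 44.9 d [  0.5   1.8 -76.3] dyaw 0.1 width 51.9
[np.float64(1.7), np.float64(-0.9), np.float64(76.3)] tz -0.08
```

Emit:
play_rows(targets=[{"slide": [0.5,0,16],"turn": [0,0,0],"hand": 52},{"slide": [0,0,16],"turn": [0,0,0],"hand": 52},{"slide": [0,0,16],"turn": [0,0,0],"hand": 52},{"slide": [0,0,16],"turn": [0,0,0],"hand": 52},{"slide": [0,0,12],"turn": [0,0,0],"hand": 52}])

```text
clock: 4.05
eef_pos: [540.7, 374.3, 23.4]
tool_rot: [-3.141, 0.001, 0.784]
force: [0.8, 0.2, 0.4]
width: 51.7
```

Emit:
play_rows(targets=[{"slide": [0,0,0],"turn": [0,0,0],"hand": 45},{"slide": [0,0,0],"turn": [0,0,0],"hand": 40},{"slide": [0,0,0],"turn": [0,0,0],"hand": 35},{"slide": [0,0,0],"turn": [0,0,0],"hand": 30},{"slide": [0,0,0],"turn": [0,0,0],"hand": 30}])

```text
clock: 4.68
eef_pos: [541.8, 375.2, 25.8]
tool_rot: [3.141, -0.002, 0.784]
force: [0.2, 0.9, 4.6]
width: 32.4
```

Run:
```python
from h import *
s=read_state();print(s)
im,d=get_image('wrist');cv2.imwrite('pics/w3.png',im)
im,d=get_image('scene');cv2.imwrite('pics/s3.png',cv2.resize(im[200:340,180:360],None,fx=4,fy=4))
```

```text
{'clock': 4.675, 'qpos': array([-0.38069694,  0.89301491, -0.4703107 ,  1.61153355,  0.53424789,
        0.76610305, -0.30765478]), 'qd': array([ 3.55255020e-04,  4.13534944e-05,  1.45076103e-03, -9.12780577e-04,
       -1.02795368e-03, -1.44113211e-03,  2.25477873e-03]), 'tau': array([-1.02166690e-03, -5.83007491e+01, -6.70029536e+00, -1.25557405e+01,
       -1.36643130e-02,  4.89731412e-02, -2.77678853e-03]), 'eef_pos': array([541.76417776, 375.19990468,  25.79039372]), 'tool_rot': array([ 3.14135851e+00, -1.98608707e-03,  7.83886968e-01]), 'force': array([0.19862114, 0.86775209, 4.62464946]), 'torque': array([ 0.06045088, -0.01911802, -0.01434977]), 'width': 32.370407913223836}
```

View pics/w3.png

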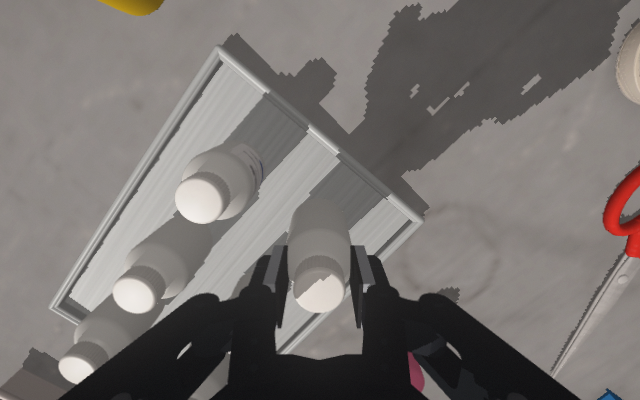

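View pics/s3.png

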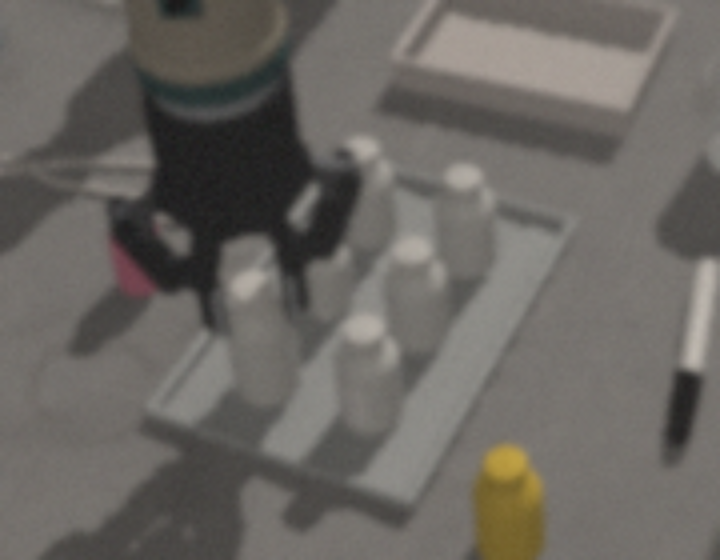

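Run:
```python
from h import *
s=read_state();c=calibration('wrist');im,d=get_image('wrist')
P=cloud(d,c); print(s['eef_pos'],s['width'])
rv=cv2.Rodrigues(c['R'])[0]
e=s['eef_pos']
print(cv2.projectPoints(np.array([e,e+[0,0,19],[540.6,375.2,85],[540.6,375.2,3]]),rv,c['t'],c['K'],np.array(c['D']))[0].round(0))
for v in range(180,330,10): print(v,P[v,318].round(0))
q=P[270:315,290:345].reshape(-1,3); q=q[(q[:,2]>75)&(q[:,2]<95)];print(q.mean(0),(q.max(0)+q.min(0))/2,len(q))
```

```text
[541.78123586 375.18739868  25.77856925] 32.27229568481684
[[[317. 236.]]

 [[317. 251.]]

 [[315. 292.]]

 [[316. 221.]]]
180 [521. 397.   2.]
190 [526. 392.   3.]
200 [529. 389.  12.]
210 [529. 389.  30.]
220 [529. 389.  46.]
230 [529. 389.  59.]
240 [531. 387.  64.]
250 [533. 384.  68.]
260 [534. 384.  77.]
270 [534. 384.  85.]
280 [537. 380.  85.]
290 [541. 377.  85.]
300 [545. 373.  85.]
310 [548. 370.  86.]
320 [596. 321.  11.]
[541.14216368 376.90377978  84.15551298] [541.70718932 376.40873743  80.81021477] 1947
```

Emit:
play_rows(targets=[{"slide": [0,0,0],"turn": [0,0,0],"hand": 15},{"slide": [0,0,0],"turn": [0,0,0],"hand": 15},{"slide": [0,0,-5],"turn": [0,0,0],"hand": 15},{"slide": [0,0,-10],"turn": [0,0,0],"hand": 15},{"slide": [0,0,0],"turn": [0,0,0],"hand": 15}])

```text
clock: 5.45
eef_pos: [541.5, 375.0, 40.7]
tool_rot: [3.142, -0.001, 0.784]
force: [0.6, 0.1, -0.6]
width: 32.1
```

```bash
cat > look.py <<'E'
from h import *
import sys
s=read_state();c=calibration('wrist');im,d=get_image('wrist')
print(s['clock'],s['eef_pos'].round(1),s['tool_rot'].round(3),s['width'],s['force'].round(1))
cv2.imwrite('pics/'+sys.argv[1]+'.png',im);np.save('pics/P.npy',cloud(d,c))
E
python3 look.py w4
python3 - <<'E'
import numpy as np
P=np.load('pics/P.npy')
for v in range(180,330,10): print(v,P[v,318].round(0))
E
```

```text
5.45 [541.5 375.   40.7] [ 3.142e+00 -1.000e-03  7.840e-01] 32.10760874360893 [ 0.6  0.1 -0.6]
180 [524. 394.   2.]
190 [529. 388.   3.]
200 [529. 389.  26.]
210 [528. 389.  46.]
220 [528. 389.  62.]
230 [528. 389.  74.]
240 [531. 386.  78.]
250 [533. 384.  83.]
260 [533. 384.  91.]
270 [534. 383.  99.]
280 [537. 380. 100.]
290 [541. 377. 100.]
300 [545. 372.  98.]
310 [548. 369. 100.]
320 [611. 306.  -0.]
```

View pics/w4.png

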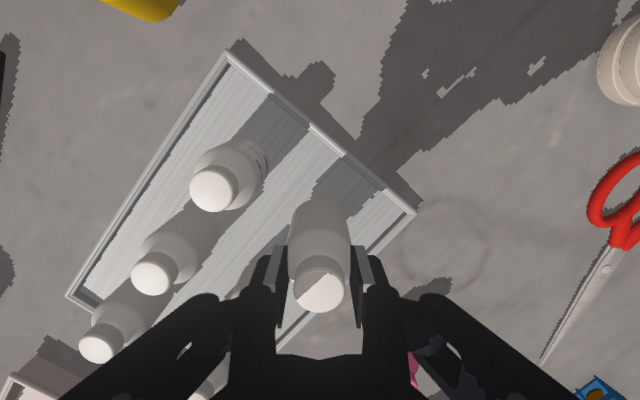

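Emit:
play_rows(targets=[{"slide": [0,0,-15],"turn": [0,0,0],"hand": 15},{"slide": [0,0,-25],"turn": [0,0,0],"hand": 15},{"slide": [0,0,-25],"turn": [0,0,0],"hand": 15},{"slide": [0,0,-20],"turn": [0,0,0],"hand": 15},{"slide": [0,0,-5],"turn": [0,0,0],"hand": 15}])

```text
clock: 6.12
eef_pos: [541.8, 375.2, 131.7]
tool_rot: [3.141, -0.003, 0.784]
force: [-0.0, 0.1, -0.3]
width: 32.4
```

```bash
python3 -c "
from h import *
plan([579,53,130],98.2,10)"
```

```text
from [541.8 375.2 131.7] 44.9 d [  37.2 -322.2   -1.7] dyaw 53.3 width 32.4
[np.float64(-20.1), np.float64(25.4), np.float64(0.2)] tz -5.33 
[np.float64(-22.4), np.float64(23.5), np.float64(0.2)] tz -5.33 
[np.float64(-24.5), np.float64(21.3), np.float64(0.2)] tz -5.33 
[np.float64(-26.3), np.float64(18.9), np.float64(0.2)] tz -5.33 
[np.float64(-28.0), np.float64(16.4), np.float64(0.2)] tz -5.33 |
[np.float64(-29.4), np.float64(13.7), np.float64(0.2)] tz -5.33 
[np.float64(-30.5), np.float64(10.9), np.float64(0.2)] tz -5.33 
[np.float64(-31.4), np.float64(8.1), np.float64(0.2)] tz -5.33 
[np.float64(-32.0), np.float64(5.1), np.float64(0.2)] tz -5.33 
[np.float64(-32.4), np.float64(2.1), np.float64(0.2)] tz -5.33 |
```

Emit:
play_rows(targets=[{"slide": [-20,25,0],"turn": [0,0,-5.3],"hand": 15},{"slide": [-22,23,0],"turn": [0,0,-5.3],"hand": 15},{"slide": [-24,21,0],"turn": [0,0,-5.3],"hand": 15},{"slide": [-26,19,0],"turn": [0,0,-5.3],"hand": 15},{"slide": [-28,16,0],"turn": [0,0,-5.3],"hand": 15}])

```text
clock: 6.75
eef_pos: [558.8, 214.0, 129.2]
tool_rot: [-3.141, 0.001, 1.249]
force: [0.1, 0.6, -0.6]
width: 32.1
```

Emit:
play_rows(targets=[{"slide": [-29,14,0],"turn": [0,0,-5.3],"hand": 15},{"slide": [-30,11,0],"turn": [0,0,-5.3],"hand": 15},{"slide": [-31,8,0],"turn": [0,0,-5.3],"hand": 15},{"slide": [-32,5,0],"turn": [0,0,-5.3],"hand": 15},{"slide": [-32,2,0],"turn": [0,0,-5.3],"hand": 15}])

```text
clock: 7.38
eef_pos: [577.1, 54.4, 129.2]
tool_rot: [-3.14, 0.0, 1.712]
force: [0.7, -0.2, -1.0]
width: 32.2
```

Emit:
play_rows(targets=[{"slide": [0,0,5],"turn": [0,0,0],"hand": 15},{"slide": [0,0,10],"turn": [0,0,0],"hand": 15},{"slide": [0,0,10],"turn": [0,0,0],"hand": 15},{"slide": [0,0,0],"turn": [0,0,0],"hand": 15},{"slide": [0,0,0],"turn": [0,0,0],"hand": 15}])

```text
clock: 8.0
eef_pos: [577.5, 56.7, 104.8]
tool_rot: [3.142, -0.0, 1.71]
force: [0.1, -0.9, -1.3]
width: 32.1
```

```bash
python3 look.py w5;  python3 -c "
from h import *
plan([579,53,28],98.2,1)"
```

```text
8.0 [577.5  56.7 104.8] [ 3.142 -0.     1.71 ] 32.0683955400952 [ 0.1 -0.9 -1.3]
from [577.7  56.5 105.1] 98.0 d [  1.3  -3.5 -77.1] dyaw 0.2 width 32.1
[np.float64(-3.6), np.float64(0.8), np.float64(77.1)] tz -0.24
```

View pics/w5.png

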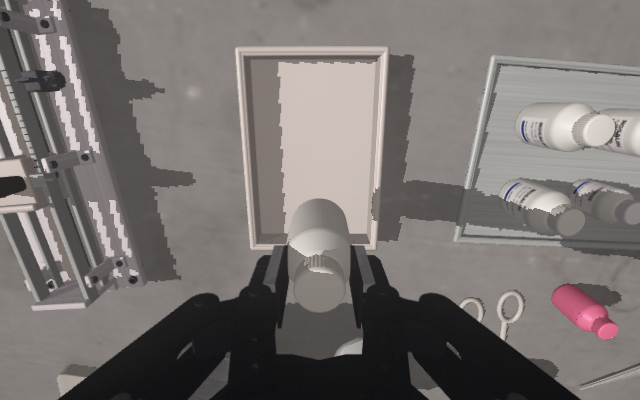

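Run:
```python
from h import *
c=calibration('wrist')
print(ray([(237,48),(386,48),(250,249),(376,249)],c,26).round(1), ray([(237,48),(386,48),(250,249),(376,249)],c,26).mean(0))
im=cv2.imread('pics/top0.png');
c=calibration('top'); q=ray([(300+72/5,130+172/4),(300+252/5,130+152/4),(300+290/5,130+364/4),(300+103/5,130+381/4)],c,26); print(q.round(1),q.mean(0))
```

```text
[[470.  -19.9  26. ]
 [454.5  91.3  26. ]
 [637.1   1.6  26. ]
 [620.9 116.8  26. ]] [545.61309585  47.4265839   26.        ]
[[ 6.151e+02  1.110e+02  2.600e+01]
 [ 6.323e+02  6.000e-01  2.600e+01]
 [ 4.678e+02 -2.150e+01  2.600e+01]
 [ 4.537e+02  8.990e+01  2.600e+01]] [542.21595273  44.98524409  26.        ]
```

Emit:
play_rows(targets=[{"slide": [-3.8,0.8,15],"turn": [0,0,0],"hand": 15},{"slide": [0,0,20],"turn": [0,0,0],"hand": 15},{"slide": [0,0,20],"turn": [0,0,0],"hand": 15},{"slide": [0,0,12],"turn": [0,0,0],"hand": 15},{"slide": [0,0,6],"turn": [0,0,0],"hand": 15}])

```text
clock: 8.68
eef_pos: [578.3, 52.3, 30.6]
tool_rot: [-3.14, -0.0, 1.709]
force: [0.6, -0.2, -1.0]
width: 32.0
```

Emit:
play_rows(targets=[{"slide": [0,0,2.5],"turn": [0,0,0],"hand": 15},{"slide": [0,0,2],"turn": [0,0,0],"hand": 15},{"slide": [0,0,1],"turn": [0,0,0],"hand": 15}])

```text
clock: 9.05
eef_pos: [579.1, 52.2, 26.7]
tool_rot: [3.141, 0.0, 1.709]
force: [-0.2, -0.2, -0.7]
width: 32.4
```

Emit:
play_rows(targets=[{"slide": [0,0,0.7],"turn": [0,0,0],"hand": 15},{"slide": [0,0,0.5],"turn": [0,0,0],"hand": 15},{"slide": [0,0,0],"turn": [0,0,0],"hand": 15}])

```text
clock: 9.43
eef_pos: [579.3, 52.2, 25.8]
tool_rot: [3.14, 0.0, 1.709]
force: [-0.8, -0.2, 5.2]
width: 31.5
```

Contact (5 N up). Release.

Emit:
play_rows(targets=[{"slide": [0,0,0],"turn": [0,0,0],"hand": 40},{"slide": [0,0,0],"turn": [0,0,0],"hand": 48},{"slide": [0,0,0],"turn": [0,0,0],"hand": 52},{"slide": [0,0,0],"turn": [0,0,0],"hand": 52},{"slide": [0,0,0],"turn": [0,0,0],"hand": 52}])

```text
clock: 10.05
eef_pos: [578.8, 52.2, 25.1]
tool_rot: [-3.142, -0.0, 1.709]
force: [0.2, 0.3, 0.2]
width: 52.0
```

Emit:
play_rows(targets=[{"slide": [0,0,-15],"turn": [0,0,0],"hand": 52},{"slide": [0,0,-25],"turn": [0,0,0],"hand": 52},{"slide": [0,0,-30],"turn": [0,0,0],"hand": 52},{"slide": [0,0,-30],"turn": [0,0,0],"hand": 52},{"slide": [0,0,-10],"turn": [0,0,0],"hand": 50}])

```text
clock: 10.68
eef_pos: [580.1, 52.8, 137.7]
tool_rot: [3.138, -0.0, 1.709]
force: [-0.2, -0.5, 0.8]
width: 49.9
```

```bash
python3 look.py w6;  python3 -c "
from h import *
plan([544.6,305.7,130],45,8)"
```

```text
10.675 [580.1  52.8 137.7] [ 3.138 -0.     1.709] 49.89368148696022 [-0.2 -0.5  0.8]
from [580.1  52.6 137.8] 97.9 d [-35.5 253.1  -7.8] dyaw -52.9 width 50.3
[np.float64(31.9), np.float64(-0.0), np.float64(1.0)] tz 6.61 
[np.float64(31.7), np.float64(-3.7), np.float64(1.0)] tz 6.61 
[np.float64(31.1), np.float64(-7.3), np.float64(1.0)] tz 6.61 
[np.float64(30.0), np.float64(-10.9), np.float64(1.0)] tz 6.61 
[np.float64(28.6), np.float64(-14.3), np.float64(1.0)] tz 6.61 |
[np.float64(26.8), np.float64(-17.5), np.float64(1.0)] tz 6.61 
[np.float64(24.6), np.float64(-20.4), np.float64(1.0)] tz 6.61 
[np.float64(22.0), np.float64(-23.1), np.float64(1.0)] tz 6.61
```

View pics/w6.png

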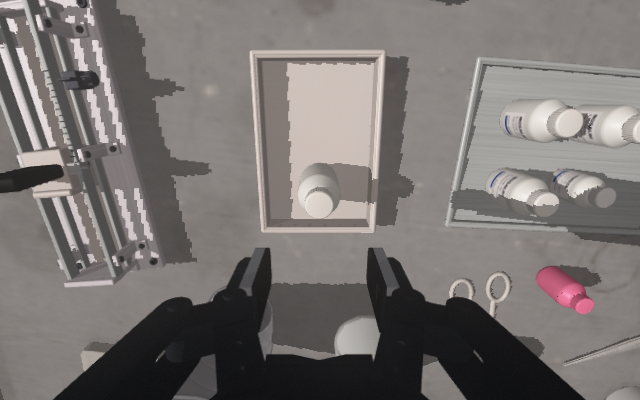

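Emit:
play_rows(targets=[{"slide": [32,0,1],"turn": [0,0,6.6],"hand": 46},{"slide": [32,-4,1],"turn": [0,0,6.6],"hand": 46},{"slide": [31,-7,1],"turn": [0,0,6.6],"hand": 46},{"slide": [30,-11,1],"turn": [0,0,6.6],"hand": 46},{"slide": [29,-14,1],"turn": [0,0,6.6],"hand": 46}])

```text
clock: 11.35
eef_pos: [556.1, 211.4, 129.1]
tool_rot: [-3.141, 0.001, 1.129]
force: [1.1, -0.3, -0.5]
width: 46.5
```

Emit:
play_rows(targets=[{"slide": [27,-17,1],"turn": [0,0,6.6],"hand": 46},{"slide": [25,-20,1],"turn": [0,0,6.6],"hand": 46},{"slide": [22,-23,1],"turn": [0,0,6.6],"hand": 46},{"slide": [0,0,0],"turn": [0,0,0],"hand": 46},{"slide": [0,0,0],"turn": [0,0,0],"hand": 46}])

```text
clock: 11.98
eef_pos: [544.4, 304.6, 126.2]
tool_rot: [3.141, 0.002, 0.788]
force: [0.4, -0.6, -0.4]
width: 46.1
```

```bash
python3 look.py w7;  python3 -c "
from h import *
plan([544.6,305.7,11],45,1)"
```

```text
11.975 [544.4 304.6 126.2] [3.141e+00 2.000e-03 7.880e-01] 46.05367279386365 [ 0.4 -0.6 -0.4]
from [544.7 304.1 126.3] 45.1 d [-1.000e-01  1.600e+00 -1.153e+02] dyaw -0.1 width 46.0
[np.float64(1.1), np.float64(-1.3), np.float64(115.3)] tz 0.08
```

View pics/w7.png

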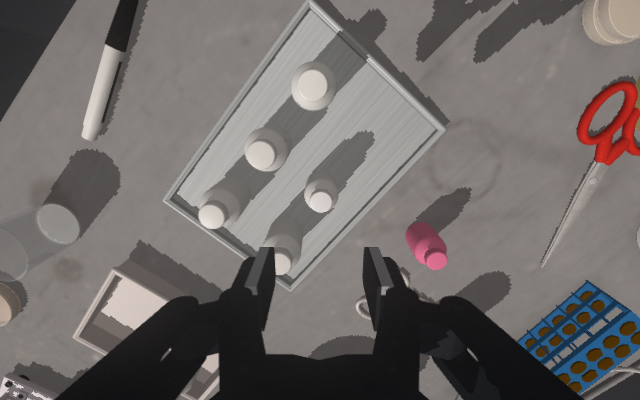

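```bash
python3 -c "
import numpy as np
P=np.load('pics/P.npy')
q=P[180:215,303:340].reshape(-1,3); q=q[(q[:,2]>56)&(q[:,2]<66)];print(len(q),q.mean(0),(q.max(0)+q.min(0))/2)"
```

```text
415 [545.34933352 306.82067917  60.32229671] [545.67424612 306.54602935  59.03763539]
```

Emit:
play_rows(targets=[{"slide": [0.9,-0.8,15],"turn": [0,0,0],"hand": 46},{"slide": [0,0,25],"turn": [0,0,0],"hand": 46},{"slide": [0,0,10],"turn": [0,0,0],"hand": 46},{"slide": [0,0,0],"turn": [0,0,0],"hand": 46}])

```text
clock: 12.52
eef_pos: [544.3, 306.1, 76.0]
tool_rot: [-3.141, 0.002, 0.787]
force: [0.0, -0.0, -0.1]
width: 46.1
```

```bash
python3 -c "
from h import *
plan([544.8,305.5,12],45,1)"
```

```text
from [544.3 306.1  76. ] 45.1 d [  0.5  -0.6 -64. ] dyaw -0.1 width 46.1
[np.float64(-0.1), np.float64(0.8), np.float64(64.0)] tz 0.09
```

Emit:
play_rows(targets=[{"slide": [0.3,0.3,16],"turn": [0,0,0],"hand": 46},{"slide": [0,0,16],"turn": [0,0,0],"hand": 46},{"slide": [0,0,16],"turn": [0,0,0],"hand": 46},{"slide": [0,0,11],"turn": [0,0,0],"hand": 46},{"slide": [0,0,4],"turn": [0,0,0],"hand": 46}])

```text
clock: 13.15
eef_pos: [544.6, 306.8, 13.0]
tool_rot: [-3.141, 0.001, 0.788]
force: [-0.3, -0.2, 0.3]
width: 45.9
```

Emit:
play_rows(targets=[{"slide": [0,0,0],"turn": [0,0,0],"hand": 38},{"slide": [0,0,0],"turn": [0,0,0],"hand": 30},{"slide": [0,0,0],"turn": [0,0,0],"hand": 20},{"slide": [0,0,0],"turn": [0,0,0],"hand": 10},{"slide": [0,0,0],"turn": [0,0,0],"hand": 10}])

```text
clock: 13.78
eef_pos: [545.4, 307.0, 14.8]
tool_rot: [3.141, -0.0, 0.787]
force: [-2.0, -1.9, 4.7]
width: 19.4
```

Emit:
play_rows(targets=[{"slide": [0,0,-5],"turn": [0,0,0],"hand": 10},{"slide": [0,0,-15],"turn": [0,0,0],"hand": 10},{"slide": [0,0,-25],"turn": [0,0,0],"hand": 10},{"slide": [0,0,-25],"turn": [0,0,0],"hand": 10},{"slide": [0,0,-20],"turn": [0,0,0],"hand": 10}])

```text
clock: 14.4
eef_pos: [545.5, 307.4, 106.0]
tool_rot: [3.141, -0.002, 0.787]
force: [0.2, 0.3, -0.5]
width: 19.7
```

```bash
python3 look.py w8;  python3 -c "
from h import *
plan([510,43,125],98.2,9)"
```

```text
14.4 [545.5 307.4 106. ] [ 3.141e+00 -2.000e-03  7.870e-01] 19.686823646290033 [ 0.2  0.3 -0.5]
from [546.8 308.4 108.4] 45.1 d [ -36.8 -265.4   16.6] dyaw 53.1 width 19.4
[np.float64(-23.8), np.float64(17.9), np.float64(-1.8)] tz -5.9 
[np.float64(-25.5), np.float64(15.4), np.float64(-1.8)] tz -5.9 
[np.float64(-26.9), np.float64(12.7), np.float64(-1.8)] tz -5.9 
[np.float64(-28.1), np.float64(9.8), np.float64(-1.8)] tz -5.9 
[np.float64(-29.0), np.float64(6.9), np.float64(-1.8)] tz -5.9 |
[np.float64(-29.5), np.float64(3.9), np.float64(-1.8)] tz -5.9 
[np.float64(-29.8), np.float64(0.8), np.float64(-1.8)] tz -5.9 
[np.float64(-29.7), np.float64(-2.2), np.float64(-1.8)] tz -5.9 
[np.float64(-29.3), np.float64(-5.3), np.float64(-1.8)] tz -5.9
```

View pics/w8.png

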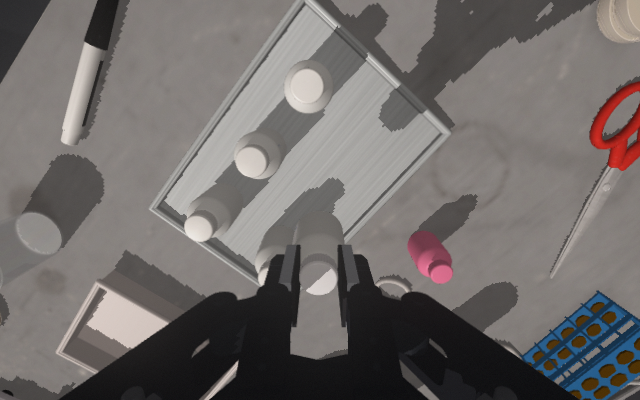

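Emit:
play_rows(targets=[{"slide": [-24,18,-8],"turn": [0,0,-5.9],"hand": 10},{"slide": [-25,15,-8],"turn": [0,0,-5.9],"hand": 10},{"slide": [-27,13,0],"turn": [0,0,-5.9],"hand": 10},{"slide": [-28,10,0],"turn": [0,0,-5.9],"hand": 10},{"slide": [-29,7,0],"turn": [0,0,-5.9],"hand": 10}])

```text
clock: 15.08
eef_pos: [524.9, 158.6, 120.1]
tool_rot: [3.142, 0.0, 1.306]
force: [0.0, -0.8, -1.4]
width: 19.6
```

Emit:
play_rows(targets=[{"slide": [-29,4,0],"turn": [0,0,-5.9],"hand": 10},{"slide": [-30,1,0],"turn": [0,0,-5.9],"hand": 10},{"slide": [-30,-2,0],"turn": [0,0,-5.9],"hand": 10},{"slide": [-29,-5,0],"turn": [0,0,-5.9],"hand": 10},{"slide": [0,0,0],"turn": [0,0,0],"hand": 10}])

```text
clock: 15.7
eef_pos: [509.0, 38.7, 119.6]
tool_rot: [-3.14, 0.002, 1.71]
force: [0.7, 1.2, -1.0]
width: 19.4
```

Emit:
play_rows(targets=[{"slide": [0,0,0],"turn": [0,0,0],"hand": 10},{"slide": [0,0,0],"turn": [0,0,0],"hand": 10},{"slide": [0,0,0],"turn": [0,0,0],"hand": 10}])

```text
clock: 16.08
eef_pos: [509.7, 42.9, 120.2]
tool_rot: [3.141, -0.0, 1.715]
force: [-0.1, -0.4, -1.5]
width: 19.3
```

```bash
python3 look.py w9;  python3 -c "
from h import *
plan([510,42.5,15],98.2,1)
P=np.load('pics/P.npy')
for v in range(180,330,10): print(v,P[v,318].round(0))
"
```

```text
16.075 [509.7  42.9 120.2] [ 3.141 -0.     1.715] 19.342025740043624 [-0.1 -0.4 -1.5]
from [509.7  42.7 120.2] 98.3 d [   0.3   -0.2 -105.2] dyaw -0.1 width 19.3
[np.float64(-0.3), np.float64(0.2), np.float64(105.2)] tz 0.08 
180 [506.  42.   2.]
190 [516.  44.   2.]
200 [526.  45.   2.]
210 [537.  47.   3.]
220 [497.  41. 128.]
230 [497.  41. 142.]
240 [498.  42. 151.]
250 [502.  42. 154.]
260 [502.  42. 164.]
270 [507.  43. 166.]
280 [512.  44. 166.]
290 [518.  45. 165.]
300 [584.  54.  85.]
310 [660.  65.  -0.]
320 [673.  67.   1.]
```

View pics/w9.png

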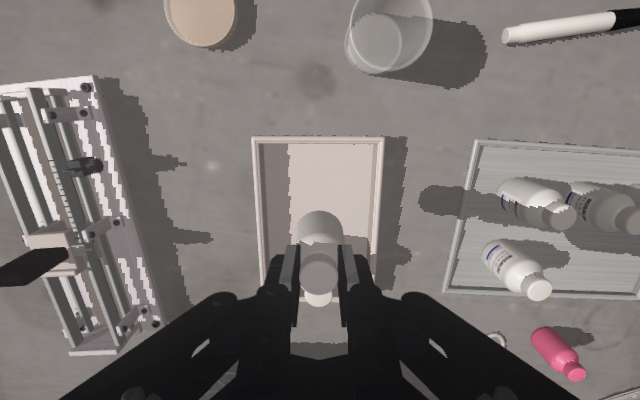

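Emit:
play_rows(targets=[{"slide": [0,0,20],"turn": [0,0,0],"hand": 10},{"slide": [0,0,25],"turn": [0,0,0],"hand": 10},{"slide": [0,0,25],"turn": [0,0,0],"hand": 10},{"slide": [0,0,20],"turn": [0,0,0],"hand": 10},{"slide": [0,0,10],"turn": [0,0,0],"hand": 10}])

```text
clock: 16.75
eef_pos: [509.3, 42.2, 19.2]
tool_rot: [-3.141, -0.0, 1.715]
force: [-0.4, -0.1, -0.1]
width: 19.6
```

Emit:
play_rows(targets=[{"slide": [0,0,2],"turn": [0,0,0],"hand": 10},{"slide": [0,0,2],"turn": [0,0,0],"hand": 10},{"slide": [0,0,0],"turn": [0,0,0],"hand": 10}])

```text
clock: 17.12
eef_pos: [510.1, 41.9, 16.6]
tool_rot: [3.141, 0.0, 1.714]
force: [0.9, -0.5, -0.6]
width: 19.5
```

Emit:
play_rows(targets=[{"slide": [0,0,1],"turn": [0,0,0],"hand": 10},{"slide": [0,0,0.8],"turn": [0,0,0],"hand": 10},{"slide": [0,0,0],"turn": [0,0,0],"hand": 10}])

```text
clock: 17.5
eef_pos: [509.9, 41.9, 14.8]
tool_rot: [3.141, 0.0, 1.714]
force: [-0.7, 0.2, 4.7]
width: 19.3
```

Emit:
play_rows(targets=[{"slide": [0,0,0],"turn": [0,0,0],"hand": 30},{"slide": [0,0,0],"turn": [0,0,0],"hand": 40},{"slide": [0,0,0],"turn": [0,0,0],"hand": 48},{"slide": [0,0,0],"turn": [0,0,0],"hand": 48},{"slide": [0,0,0],"turn": [0,0,0],"hand": 48}])

```text
clock: 18.12
eef_pos: [509.6, 41.9, 14.3]
tool_rot: [-3.142, -0.0, 1.714]
force: [0.1, -1.0, -0.5]
width: 47.8
```

Emit:
play_rows(targets=[{"slide": [0,0,-15],"turn": [0,0,0],"hand": 48},{"slide": [0,0,-30],"turn": [0,0,0],"hand": 48},{"slide": [0,0,-45],"turn": [0,0,0],"hand": 48},{"slide": [0,0,-50],"turn": [0,0,0],"hand": 50},{"slide": [0,0,-40],"turn": [0,0,0],"hand": 50}])

```text
clock: 18.75
eef_pos: [509.7, 42.4, 197.2]
tool_rot: [3.14, -0.0, 1.715]
force: [1.2, -0.5, 0.3]
width: 49.8
```

```bash
python3 look.py w10
python3 - <<'E'
from h import *
im,d=get_image('top'); cv2.imwrite('pics/top2.png',cv2.resize(im[130:270,300:450],None,fx=5,fy=4,interpolation=cv2.INTER_CUBIC));
im,d=get_image('scene'); cv2.imwrite('pics/s10.png',im);cv2.imwrite('pics/s10c.png',cv2.resize(im[120:260,260:400],None,fx=5,fy=4,interpolation=cv2.INTER_CUBIC))
E
```

```text
18.75 [509.7  42.4 197.2] [ 3.14  -0.     1.715] 49.82116250574131 [ 1.2 -0.5  0.3]
```

View pics/w10.png

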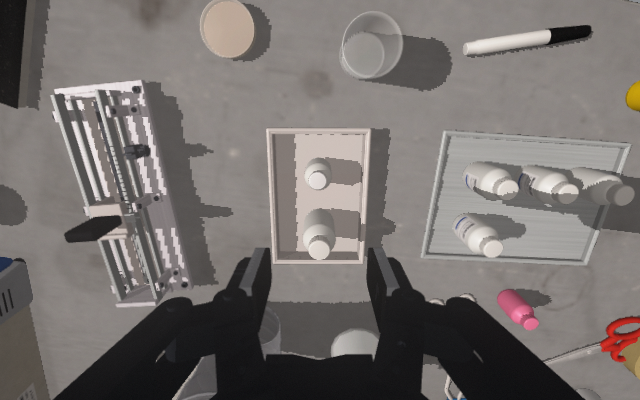

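View pics/s10c.png

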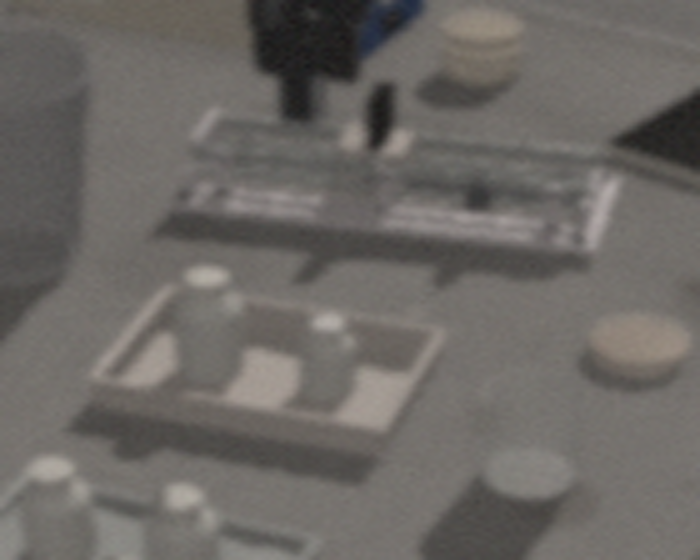

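View pics/top2.png

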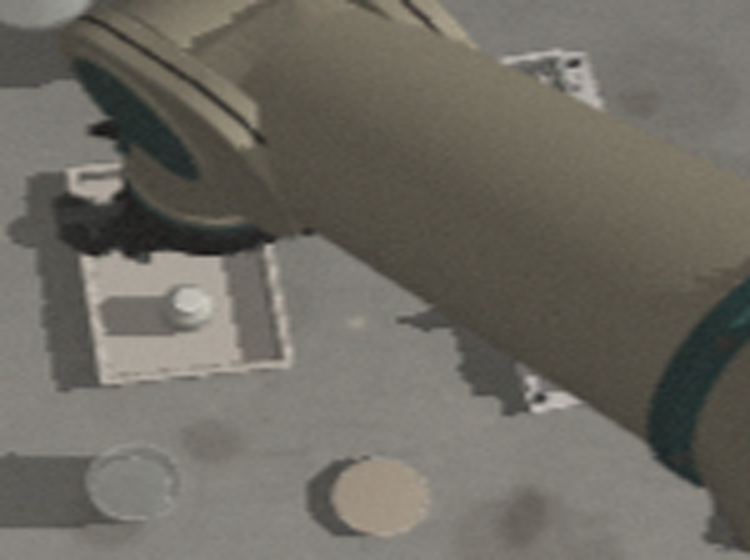

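```bash
python3 -c "
from h import *
plan([585,-180,185],13,10)"
```

```text
from [510.9  42.4 197. ] 98.2 d [  74.1 -222.4  -12. ] dyaw -85.2 width 49.8
[np.float64(-23.1), np.float64(4.2), np.float64(1.2)] tz 8.52 
[np.float64(-22.2), np.float64(7.5), np.float64(1.2)] tz 8.52 
[np.float64(-20.8), np.float64(10.7), np.float64(1.2)] tz 8.52 
[np.float64(-19.0), np.float64(13.7), np.float64(1.2)] tz 8.52 
[np.float64(-16.8), np.float64(16.4), np.float64(1.2)] tz 8.52 |
[np.float64(-14.2), np.float64(18.7), np.float64(1.2)] tz 8.52 
[np.float64(-11.2), np.float64(20.6), np.float64(1.2)] tz 8.52 
[np.float64(-8.1), np.float64(22.0), np.float64(1.2)] tz 8.52 
[np.float64(-4.7), np.float64(23.0), np.float64(1.2)] tz 8.52 
[np.float64(-1.3), np.float64(23.4), np.float64(1.2)] tz 8.52 |
```

Emit:
play_rows(targets=[{"slide": [-23,4,1],"turn": [0,0,8.5],"hand": 50},{"slide": [-22,8,1],"turn": [0,0,8.5],"hand": 50},{"slide": [-21,11,1],"turn": [0,0,8.5],"hand": 50},{"slide": [-19,14,1],"turn": [0,0,8.5],"hand": 50},{"slide": [-17,16,1],"turn": [0,0,8.5],"hand": 50}])

```text
clock: 19.52
eef_pos: [546.3, -70.0, 188.3]
tool_rot: [-3.14, 0.001, 0.968]
force: [-0.2, -0.2, -0.4]
width: 50.1
```

Emit:
play_rows(targets=[{"slide": [-14,19,1],"turn": [0,0,8.5],"hand": 50},{"slide": [-11,21,1],"turn": [0,0,8.5],"hand": 50},{"slide": [-8,22,1],"turn": [0,0,8.5],"hand": 50},{"slide": [-5,23,1],"turn": [0,0,8.5],"hand": 50},{"slide": [-1,23,1],"turn": [0,0,8.5],"hand": 50}])

```text
clock: 20.15
eef_pos: [584.4, -180.7, 183.2]
tool_rot: [-3.14, 0.002, 0.226]
force: [-0.0, -0.0, 0.1]
width: 50.1
```

Emit:
play_rows(targets=[{"slide": [0,0,0],"turn": [0,0,0],"hand": 50},{"slide": [0,0,0],"turn": [0,0,0],"hand": 50},{"slide": [0,0,0],"turn": [0,0,0],"hand": 50},{"slide": [0,0,0],"turn": [0,0,0],"hand": 50}])

```text
clock: 20.65
eef_pos: [585.2, -179.4, 184.4]
tool_rot: [-3.141, -0.0, 0.233]
force: [0.5, -0.2, -0.0]
width: 50.3
```

```bash
python3 look.py w11
```

```text
20.65 [ 585.2 -179.4  184.4] [-3.141 -0.     0.233] 50.34483850003213 [ 0.5 -0.2 -0. ]
```

View pics/w11.png

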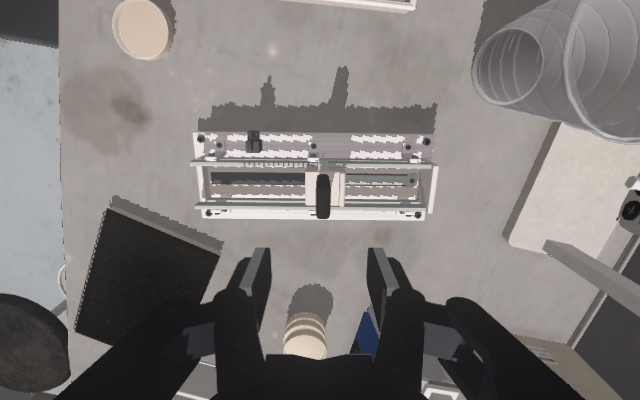

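Run:
```python
import cv2
im=cv2.imread('pics/w11.png'); cv2.imwrite('pics/w11z.png',cv2.resize(im[120:230,190:440],None,fx=3.2,fy=5,interpolation=cv2.INTER_CUBIC))
```

```text
(no output)
```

View pics/w11z.png

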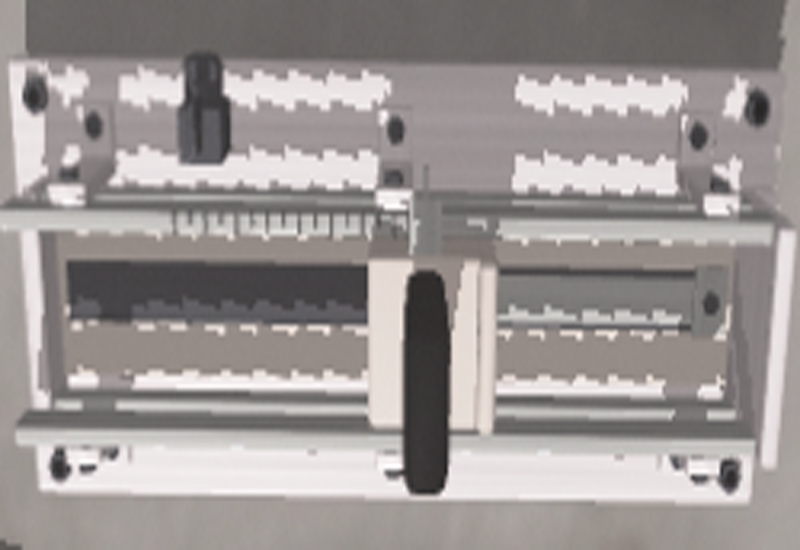

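Run:
```python
from h import *
c=calibration('wrist')
f=lambda x,y:(190+x/3.2-0.5,120+y/5-0.5)
a=ray([f(20,418),f(752,432)],c,52); d=a[1]-a[0]; print(a, np.degrees(np.arctan2(d[1],d[0])))
a=ray([f(2,203),f(770,222)],c,52); d=a[1]-a[0]; print(a, np.degrees(np.arctan2(d[1],d[0])))
print('grip top',ray([f(427,270),f(425,490)],c,103))
print('ptr',ray([f(425,166)],c,55),'blade',ray([f(202,100),f(202,150)],c,61))
P=np.load('pics/P.npy');z=P[...,2];m=np.zeros(z.shape,bool);m[170:225,300:340]=1;m&=(z>92)&(z<110)
q=P[m]; print(len(q),q.mean(0),cv2.minAreaRect(q[:,:2].astype(np.float32)))
for v in range(128,158,3): print(v,P[v,246:262,2].round(0))
```

```text
[[ 463.6888741  -232.62909756   52.        ]
 [ 701.79464614 -179.54937949   52.        ]] 12.567170755147439
[[ 453.10155291 -187.54088028   52.        ]
 [ 692.12883975 -135.08847027   52.        ]] 12.376870508598216
grip top [[ 584.48100484 -158.42061848  103.        ]
 [ 593.42105756 -197.88449459  103.        ]]
ptr [[ 582.21229735 -148.96217299   55.        ]] blade [[ 513.5096422  -150.97044922   61.        ]
 [ 515.10897257 -160.51008082   61.        ]]
497 [ 589.96888591 -182.16210966  101.59737756] ((590.6636962890625, -183.55406188964844), (12.575785636901855, 31.874134063720703), 13.324732780456543)
128 [ 0. -1. -0. -1.  0. -0. -2. -1.  0. -1.  0.  0.  1. -2.  1.  1.]
131 [ 9.  9. 46. 46. 47. 47. 47. 47. 46. 46. 45. 43.  6.  8. -2. -1.]
134 [15. 46. 47. 47. 48. 47. 49. 49. 47. 45. 46. 44. 45. 14. 12. 12.]
137 [15. 46. 45. 47. 47. 48. 47. 48. 47. 47. 47. 46. 42. 44. 15. 14.]
140 [47. 46. 60. 61. 60. 56. 51. 46. 47. 48. 46. 46. 47. 43. 41. 34.]
143 [51. 51. 50. 61. 60. 57. 51. 50. 51. 52. 50. 50. 52. 46. 41. 36.]
146 [51. 51. 52. 61. 61. 58. 53. 51. 51. 50. 51. 52. 50. 47. 43. 36.]
149 [51. 51. 51. 60. 61. 58. 52. 51. 50. 51. 51. 50. 51. 48. 42. 38.]
152 [51. 51. 51. 50. 51. 51. 50. 51. 51. 52. 51. 50. 51. 14. 14. 13.]
155 [15. 14. 13. 12. 14. 14. 14. 12. 14. 13. 13. 13. 13. 13. 12. 15.]
```

Run:
```python
from h import *
P=np.load('pics/P.npy');z=P[...,2]
a=np.radians(12.5);u=np.array([np.cos(a),np.sin(a)]);v=np.array([-u[1],u[0]])
m=np.zeros(z.shape,bool);m[138:153,243:258]=1;m&=(z>58.5)&(z<64);q=P[m][:,:2]
print('blade',len(q),q.mean(0),'u',(q@u).min(),(q@u).max(),(q@u).mean(),'v',(q@v).min(),(q@v).max())
g=np.array([[589.97,-182.16],[590.66,-183.55],[588.9,-182.4]]);print('grip u,v',g@u,g@v)
c=calibration('wrist');p=ray([(322.3,152.7)],c,55)[:,:2];print('ptr',p@u,p@v)
print('goal for tcp',)
```

```text
blade 28 [ 511.20172504 -156.87603691] u 463.8089347649215 466.13175162169534 465.1300141201935 v -269.62638519357967 -258.8252608929522
grip u,v [536.55871525 536.93150843 535.46213301] [-305.53495969 -307.04135448 -305.53768035]
ptr [536.15778064] [-271.44515628]
goal for tcp
```

```bash
python3 -c "
from h import *
plan([589.7,-182.4,69],12.5,1)"
```

```text
from [ 585.2 -179.6  184.4] 13.3 d [   4.5   -2.8 -115.4] dyaw -0.8 width 50.1
[np.float64(3.7), np.float64(3.8), np.float64(115.4)] tz 0.8
```

Emit:
play_rows(targets=[{"slide": [3.7,3.8,15],"turn": [0,0,0.8],"hand": 46},{"slide": [0,0,25],"turn": [0,0,0],"hand": 42},{"slide": [0,0,15],"turn": [0,0,0],"hand": 42},{"slide": [0,0,5],"turn": [0,0,0],"hand": 42},{"slide": [0,0,0],"turn": [0,0,0],"hand": 42}])

```text
clock: 21.32
eef_pos: [589.8, -183.0, 124.1]
tool_rot: [-3.141, 0.0, 0.217]
force: [0.0, -0.3, 0.6]
width: 42.1
```

```bash
python3 -c "
from h import *
plan([589.7,-182.4,69],12.5,1)"
```

```text
from [ 589.8 -183.   124.1] 12.4 d [ -0.1   0.6 -55.1] dyaw 0.1 width 42.1
[np.float64(-0.0), np.float64(-0.6), np.float64(55.1)] tz -0.08
```

Emit:
play_rows(targets=[{"slide": [0,-0.4,15],"turn": [0,0,0],"hand": 42},{"slide": [0,0,15],"turn": [0,0,0],"hand": 42},{"slide": [0,0,15],"turn": [0,0,0],"hand": 42},{"slide": [0,0,9],"turn": [0,0,0],"hand": 42},{"slide": [0,0,0],"turn": [0,0,0],"hand": 42}])

```text
clock: 21.95
eef_pos: [589.1, -182.5, 69.3]
tool_rot: [-3.141, 0.002, 0.217]
force: [-0.6, 0.2, -0.3]
width: 42.0
```

Emit:
play_rows(targets=[{"slide": [0,0,0],"turn": [0,0,0],"hand": 30},{"slide": [0,0,0],"turn": [0,0,0],"hand": 20},{"slide": [0,0,0],"turn": [0,0,0],"hand": 10},{"slide": [0,0,0],"turn": [0,0,0],"hand": 0},{"slide": [0,0,0],"turn": [0,0,0],"hand": 0}])

```text
clock: 22.58
eef_pos: [589.9, -182.8, 71.0]
tool_rot: [3.141, -0.001, 0.217]
force: [-2.4, 0.2, 6.6]
width: 8.3
```

```bash
python3 look.py w12
```

```text
22.575 [ 589.9 -182.8   71. ] [ 3.141e+00 -1.000e-03  2.170e-01] 8.335873059338034 [-2.4  0.2  6.6]
```

View pics/w12.png

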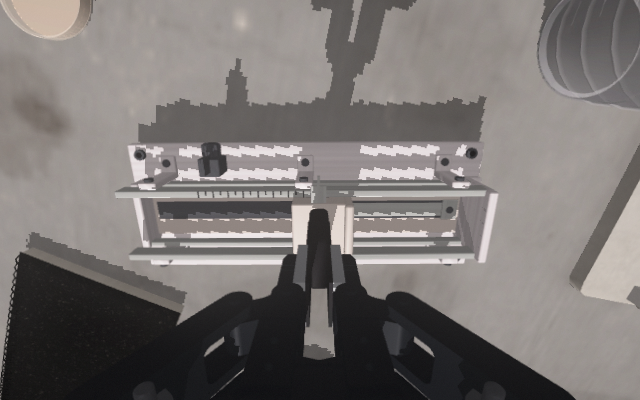

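Emit:
play_rows(targets=[{"slide": [-5,0,0],"turn": [0,0,0],"hand": 0},{"slide": [-12,0,0],"turn": [0,0,0],"hand": 0},{"slide": [-14,0,0],"turn": [0,0,0],"hand": 0},{"slide": [-14,0,0],"turn": [0,0,0],"hand": 0},{"slide": [-10,0,0],"turn": [0,0,0],"hand": 0}])

```text
clock: 23.25
eef_pos: [542.0, -193.6, 71.2]
tool_rot: [3.14, -0.013, 0.218]
force: [11.2, 0.2, -5.3]
width: 7.7
```

Emit:
play_rows(targets=[{"slide": [-5,0,0],"turn": [0,0,0],"hand": 0},{"slide": [0,0,0],"turn": [0,0,0],"hand": 0},{"slide": [0,0,0],"turn": [0,0,0],"hand": 0}])

```text
clock: 23.62
eef_pos: [537.2, -194.7, 71.2]
tool_rot: [3.14, -0.012, 0.218]
force: [10.0, 0.1, -4.2]
width: 7.9
```

```bash
python3 look.py w13
python3 - <<'E'
import cv2
im=cv2.imread('pics/w13.png'); cv2.imwrite('pics/w13z.png',cv2.resize(im[130:230,230:390],None,fx=5,fy=5,interpolation=cv2.INTER_CUBIC))
E
```

```text
23.625 [ 537.2 -194.7   71.2] [ 3.14  -0.012  0.218] 7.900983912460018 [10.   0.1 -4.2]
```

View pics/w13z.png

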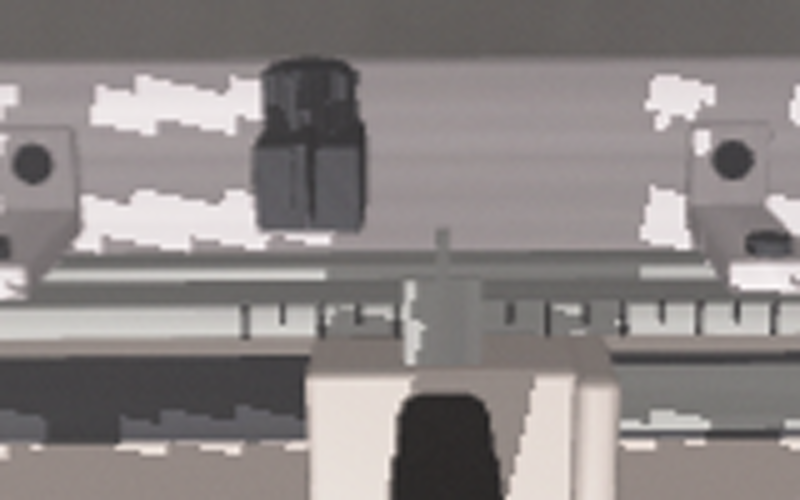

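```bash
cat > meas.py <<'E'
from h import *
import sys
P=np.load('pics/P.npy');z=P[...,2];c=calibration('wrist')
a=np.radians(12.5);u=np.array([np.cos(a),np.sin(a)]);v=np.array([-u[1],u[0]])
m=np.zeros(z.shape,bool);m[135:185,270:345]=1;m&=(z>58)&(z<65)
q=P[m][:,:2];vs,us=np.where(m);print('blade',len(q),(q@u).min(),(q@u).max(),(q@u).mean(),'v',(q@v).min(),(q@v).max(),'px',us.min(),us.max(),vs.min(),vs.max())
x,y=float(sys.argv[1]),float(sys.argv[2]);zx=230+(x+.5)/5-.5;zy=130+(y+.5)/5-.5
p=ray([(zx,zy)],c,55)[:,:2];print('ptr',zx,zy,p@u,p@v,'diff',p@u-(q@u).mean())
E
python3 meas.py 443 231
```

```text
blade 65 464.1094843711586 466.16324307807474 465.2401527485567 v -269.4800841045659 -258.52035952935194 px 288 291 157 175
ptr 318.2 175.8 [482.76172909] [-271.41362239] diff [17.52157634]
```

Emit:
play_rows(targets=[{"slide": [-5,0,0],"turn": [0,0,0],"hand": 0},{"slide": [-6,0,0],"turn": [0,0,0],"hand": 0},{"slide": [-4,0,0],"turn": [0,0,0],"hand": 0},{"slide": [-2,0,0],"turn": [0,0,0],"hand": 0},{"slide": [0,0,0],"turn": [0,0,0],"hand": 0}])

```text
clock: 24.3
eef_pos: [521.2, -198.2, 71.2]
tool_rot: [3.14, -0.013, 0.218]
force: [10.4, 0.8, -5.8]
width: 8.1
```

Emit:
play_rows(targets=[{"slide": [0,0,0],"turn": [0,0,0],"hand": 0},{"slide": [0,0,0],"turn": [0,0,0],"hand": 0},{"slide": [0,0,0],"turn": [0,0,0],"hand": 0}])

```text
clock: 24.68
eef_pos: [521.1, -198.3, 71.1]
tool_rot: [3.14, -0.013, 0.218]
force: [10.2, 1.6, -6.1]
width: 8.0
```

```bash
python3 look.py w14
python3 - <<'E'
import cv2
im=cv2.imread('pics/w14.png'); cv2.imwrite('pics/w14z.png',cv2.resize(im[130:230,230:390],None,fx=5,fy=5,interpolation=cv2.INTER_CUBIC))
E
```

```text
24.675 [ 521.1 -198.3   71.1] [ 3.14  -0.013  0.218] 7.999443805914995 [10.2  1.6 -6.1]
```

View pics/w14z.png

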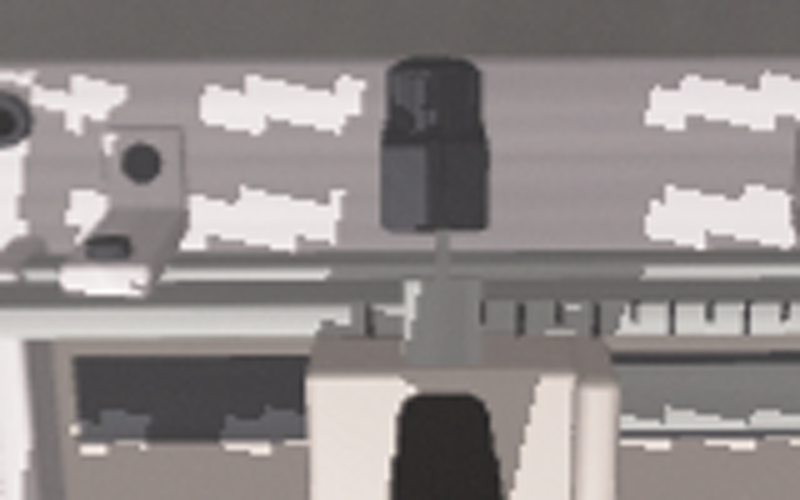

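```bash
sed -i 's/270:345/295:335/' meas.py; python3 meas.py 443 231
python3 - <<'E'
import numpy as np
P=np.load('pics/P.npy')
for v in range(153,181,3): print(v,P[v,304:330,2].round(0).astype(int))
E
```

```text
blade 69 464.2833436507711 466.1621742595129 465.1540457228777 v -269.6024272079783 -258.5932681753154 px 315 318 157 175
ptr 318.2 175.8 [466.32172008] [-271.47232852] diff [1.16767436]
153 [14 12 13 42 44 46 46 47 47 49 48 47 47 47 48 48 46 46 44 46 45 43 14 14
 15 14]
156 [14 15 41 44 43 44 46 46 47 47 47 55 55 55 46 47 48 47 46 45 44 43 42 14
 13 13]
159 [15 13 50 51 50 50 50 51 51 50 52 61 62 61 50 51 51 52 50 51 51 51 51 50
 13 14]
162 [13 14 51 52 51 50 49 51 50 51 51 61 62 61 61 52 51 50 52 50 52 51 50 50
 15 15]
165 [14 13 50 51 51 51 50 50 53 51 52 61 61 61 58 51 50 51 51 51 51 50 50 51
 14 14]
168 [13 14 50 52 51 51 51 51 51 51 51 60 60 61 60 51 50 51 51 50 50 52 50 50
 14 15]
171 [13 14 51 51 51 50 51 51 52 51 51 61 61 61 61 50 50 51 51 51 52 52 51 50
 13 13]
174 [14 14 50 50 51 52 52 50 51 51 51 62 60 60 61 52 51 51 51 51 51 51 51 51
 14 14]
177 [15 14 15 14 13 13 15 14 13 13 15 14 13 56 56 55 14 13 14 13 13 13 15 14
 13 13]
180 [24 24 24 24 24 24 24 25 25 25 25 26 25 55 56 56 24 25 25 23 25 25 24 25
 25 25]
```

Emit:
play_rows(targets=[{"slide": [-1,0,0],"turn": [0,0,0],"hand": 0},{"slide": [0,0,0],"turn": [0,0,0],"hand": 0},{"slide": [0,0,0],"turn": [0,0,0],"hand": 0},{"slide": [0,0,0],"turn": [0,0,0],"hand": 0},{"slide": [0,0,0],"turn": [0,0,0],"hand": 0}])

```text
clock: 25.35
eef_pos: [520.5, -198.4, 71.2]
tool_rot: [3.14, -0.013, 0.218]
force: [10.9, 1.0, -5.4]
width: 8.3
```

Emit:
play_rows(targets=[{"slide": [0,0,0],"turn": [0,0,0],"hand": 0},{"slide": [0,0,0],"turn": [0,0,0],"hand": 0},{"slide": [0,0,0],"turn": [0,0,0],"hand": 0},{"slide": [0,0,0],"turn": [0,0,0],"hand": 0}])

```text
clock: 25.85
eef_pos: [520.6, -198.4, 71.2]
tool_rot: [3.14, -0.013, 0.218]
force: [10.5, 1.3, -5.2]
width: 7.6
```

```bash
python3 look.py w15; python3 meas.py 443 231
python3 - <<'E'
from h import *
im=cv2.imread('pics/w15.png'); cv2.imwrite('pics/w15z.png',cv2.resize(im[130:230,230:390],None,fx=5,fy=5,interpolation=cv2.INTER_CUBIC))
im,d=get_image('scene'); cv2.imwrite('pics/s15.png',cv2.resize(im[130:330,200:420],None,fx=3,fy=3,interpolation=cv2.INTER_CUBIC))
E
```

```text
25.85 [ 520.6 -198.4   71.2] [ 3.14  -0.013  0.218] 7.639359679146382 [10.5  1.3 -5.2]
blade 72 464.2535499644113 466.11494048062923 465.1679078326613 v -269.63083814033513 -258.8080803607021 px 316 319 157 175
ptr 318.2 175.8 [465.67902401] [-271.4772352] diff [0.51111618]
```

View pics/w15z.png

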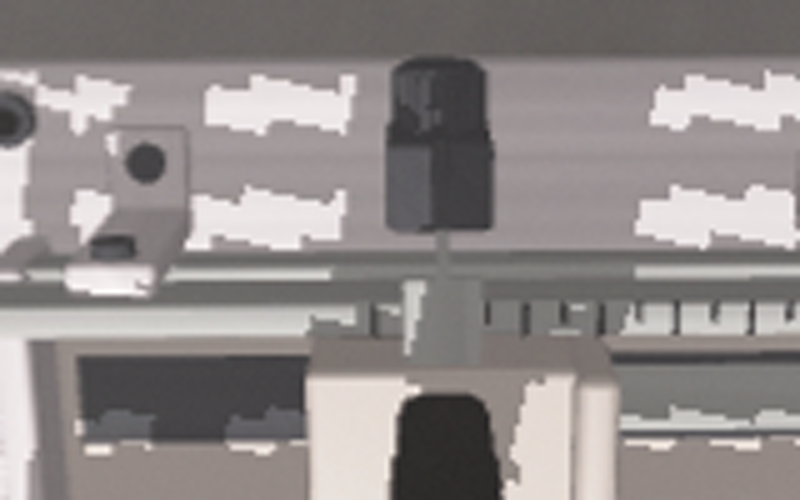

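View pics/s15.png

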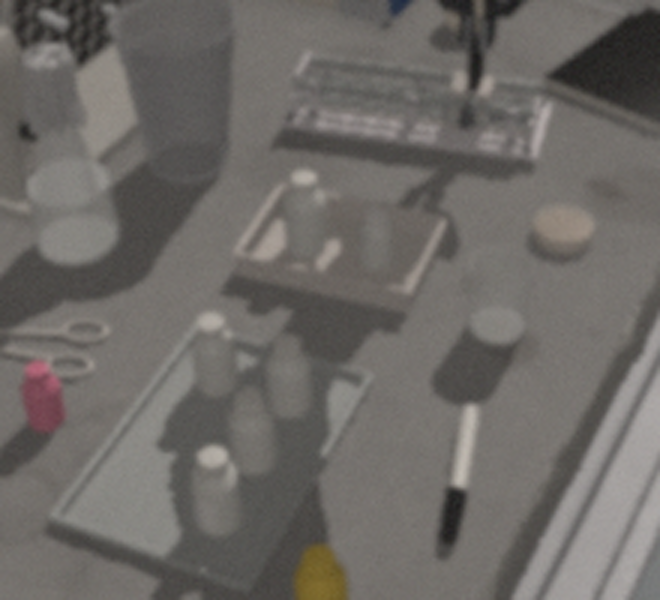

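The pointer is within about 0.5 mm of the blade. The short and tall bottles stand in the tub, and the four right ones stand on the tray.

```bash
python3 -c "
from cell import *
print(finish_job()); print(read_state()['eef_pos'])"
```

```text
the job is handed in; nothing more can be done
None
the job is handed in; nothing more can be done
```

I stood the tall and short bottles upright in the tub, then pulled the follower back about 71 mm. I handed the job in at about 26 s, with the gripper still holding the follower at the index; no verdict came back.

- **Follower:** the last wrist picture put the pointer about 0.5 mm from the index blade, within the 4 mm allowed. The wrist force was steady at about 10.5 N along the pull. I did not measure the finger contact force itself.
- **Bottles:** the last scene picture showed both culled bottles upright in the tub and the four equal bottles upright on the tray. The beaker and petri dish looked undisturbed. I checked these by eye, not by measuring their positions again.
- **Readings that disagreed:**
  - **Finger opening:** it read smaller than the objects held: 32 mm on the 38 mm bottle, 19 mm on the 31 mm bottle and 8 mm on the 12 mm grip. I put this down to give in the fingers. Both bottles lifted upright and neither slipped.
  - **First wrist picture:** it was about 12 mm off because the arm was still settling. Later pictures and the top camera agreed within about 2 mm.

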